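# Close the cam clamp on a carved pedestal piece

## Robot

A 6-joint arm with a two-finger parallel gripper is mounted at the origin on the work surface. World frame = base frame: x ahead of the robot, y to its left, z up, the work surface at z = 0. Lengths are in m, angles in degrees, forces in N, time in s.
With the tool pointing down it reaches from about 0.375 to 0.9 m from the base axis. Payload 3.1 kg.
Tool frame: the origin (TCP) lies at the very end of the fingers, on their centre line; the grasp point (between the pads) lies 19 mm behind it (bot.hold_point_z is the z of the grasp point in the tool frame, in m); z points along the fingers, y is the direction in which the jaws open and shut (so a half turn about z gives the same grasp; the last joint's range is limited). The gripper opens to 87 mm and grips with 3 to 60 N. Pads are 19 mm wide; open, the fingers measure 117 mm over their backs; the gripper's body (75 mm by 190 mm) begins 51 mm behind the grasp point.
Start: joints at [63.283, 30.224, 82.088, -0, 67.689, -10.227], TCP at [0.177, 0.599, 0.223] pointing down, gripper open.
Joint ranges: [-176.69, 176.69], [-43.24, 126.21], [12.49, 139.97], [-82, 262], [0, 151.66], [-163.58, 163.58]. Speed limits (degrees/s): [159.86, 159.86, 180, 180, 180, 180].

## Interface

Orientations are given as a 3x3 rotation matrix whose columns are the frame's x, y, z axes.
In Python, from rig import bot gives the robot as it stands.
- The arm moves only by the tool servo_tool, never from a script. Its argument "increments" is a list of rows, each a list of 3 entries, a list of its own where there are three numbers: the closure, from 0 (fully open) to 1 (shut), then the shift along the tool's x, y, z in mm, then the turn about the tool's z in degrees. In form: [[claw, [x, y, z], turn], ...]. A call has 1 to 5 rows; each row shifts and turns the commanded pose from where the row before left it, along the tool's axes as they then stand; what a row does not reach is not made up. A row lasts 1/8 s, in which the tool goes at most 62.5 mm and 10.7 degrees, less where a joint would pass 70% of its speed; a pose out of reach is approached as far as the arm can. A call with a gripper value outside its range is refused whole. The fingers move at their own pace and stop on an object; the grip force is fixed at half the most. Time passes only in rows, so rows that do not move let the fingers close. It gives the time, the measured TCP pose, the force and the opening at its end, in the units of the state.
- bot.read_state(): the state, without advancing time (a new reading comes with each control period).
- bot.capture(name): name is "scene" or "side" or "wrist"; returns (picture, depth): 480x640x3 uint8, blue, green, red; 480x640 float32, m along the optical axis (not along the pixel's ray), 0 where there is no reading.
- bot.camera_info(name): a dict with "K" (3x3 intrinsics, pixels), "distortion" ([k1, k2, p1, p2, k3] as OpenCV has them; the pictures are not rectified), "R" (3x3) and "t" (3): a world point X has camera coordinates R X + t; the wrist camera has in their place "mount" (4x4, takes a point from camera to tool coordinates, whose origin is the TCP and whose axes are the flange's). Camera axes: x right, y down, z forward; pixel columns grow to the right and rows downward; lengths in m; the calibration is good to about 2 mm. A picture is of the moment at which its call begins: read the wrist's pose just before it. camera_info takes no time and is no camera call.
- bot.hand_in(): hands the job in, once; it reports no verdict.
Trained networks look in the newest picture that a camera, given by its name, has taken for a name from the list of things; names that differ only in an ending like _2 or _b are one class to them, and where a whole thing is asked for, a point or a joint stands for the part that bears it (a point fixed in the world has none). Each returns a list of dicts, best first, with "p" (0 to 1); they miss things now and then, are a little off and sometimes report something else, mostly with a low value. They report only what shows in the picture. A call takes as long as a camera call. They do not tell look-alikes from the thing itself.
- bot.find_in(camera, thing): "bbox" ([left, top, right, bottom] in pixels, round what is visible of it).
- bot.trace(camera, thing): "region" (480x640 bool, what is visible of it) and "bbox" ([left, top, right, bottom] in pixels, round what is visible of it).
The state is a dict: "time_s": time; "joint_positions": joint angles; "qvel": joint speeds; "tau": joint torques, N m; "position": TCP position; "tcp_rot": TCP orientation; "force": force on the tool from outside, world axes, zero at the start; "moment": the same for the moment, N m; "opening": opening from 0.0 (shut) to 1.0 (fully open).
Only numpy, scipy, OpenCV 4.12 (cv2) and the standard library are available. Lean on these libraries where they do the work, as an engineer would, in place of code of your own. Each camera call takes 0.05 s, during which the arm holds its last target.

## Task

Lay the carved pedestal piece on its foot in the cam clamp, lengthwise between the sprung wooden jaw and the cam, one end fully home against the end stop, and let go of it. Then turn the handwheel clockwise until the piece is just nipped between cam and jaw, and go on one more division of the rim scale (12 degrees), read at the pointer on the wheel's far rim; never reach two divisions, which would crush the glue joint. Let go, leaving the piece clamped and the other things on the bench where they are.

Things in the scene. Friction and masses are not known exactly. Their poses are not given: they have to be found in the camera images.
- block: Carved pedestal piece, brown wood, 0.12 kg. Foot 80 (own x) x 44 (y) x 30 mm high; on it, centred, an upper part 46 (x) x 28 (y) mm, 30 to 62 mm above the underside, with round carvings on its long sides. Origin: centre of the underside. Either end may go to the end stop. In the clamp, grip the upper part by its ends (46 mm, along x): the wheel leaves little room for a finger beside it.
- base: Fixed plywood base plate of the cam clamp, 210 x 230 x 12 mm; its top is the bed, 12 mm above the bench. Origin on the bench under the clamp, x away from the robot (give or take the yaw), y left. The wheel's upright axis stands at x 0, y +44 mm.
- scale_middle (a point): Point of the fixed scale straight beyond (base +x) the wheel's axis. The scale is a flat aluminium arc beyond the wheel's far rim, 44 to 48 mm above the bench (ridges to 53), 61 to 77 mm from the axis, with black ridges every 12 degrees, from 24 degrees to the right of this point to 72 to the left; one ridge is at this point.
- stop: Small brown wooden end stop fixed on the bed, same yaw as the base, 46 mm wide (own y -6 to +40), 24 mm high. Origin on the bed; x = 0 is its face, which looks away from the robot. The piece is home with its centre at x 40 mm from this face, long side along x, between jaw and cam. Lowered with its centre at y 32 mm it clears both, wherever the jaw is (3.5 mm to spare at worst).
- jaw_middle (a point): Fixed point of the base: middle of the range where the face of the pale wooden jaw may stand at rest, up to 6 mm to base +y or -y of it; only seeing or feeling tells. Jaw 62 mm long, top 23.5 mm above the bed, a brown rail 26 mm high behind it. It is sprung: gives way to base -y only above 3 N, then 1 mm for each further 2.2 N, 12 mm at most.
- camwheel: Wheel with its cam. Origin on the wheel's axis at bench height; x points to the pointer, z up. Starts with x 0.95 to 1.25 rad left of base x; clockwise from above tightens. The cam under the wheel is an aluminium disc, radius 45 mm, 14 to 30 mm above the bench, its centre 20 mm off the axis, 0.203 rad right of own x. The piece is nipped with x between 0.55 rad left and 0.15 right of base x.
- cam_centre (a point): Centre of the cam's underside. Going clockwise the cam pushes the piece to the jaw, nips it (about 12 N after 12 degrees more) and drags it towards the end stop. Turning takes 0.15 N m against friction; being nipped adds 0.1 to 0.3 N m within 0.03 rad, 0.4 to 0.8 one division on; merely shoving the loose piece, under 0.06. Friction holds the wheel where it is left.
- grip_bar (a point): Point in the middle of the wheel's black raised grip bar, on the axis, 90 mm above the bench. The bar is 58 mm long (along the pointer direction), 16 mm wide and reaches from 64 to 104 mm above the bench; under it the wheel disc, 64 mm in diameter, 56 to 64 mm above the bench.
- pointer_tip (a point): Lower tip of the brass pointer at the wheel's rim, 65.5 mm from the axis, 55 mm above the bench, just above the scale's ridges; it is in line with the grip bar.
- gouge: Bystander: gouge with a pale wooden handle, 200 mm, lying. Leave alone.
- mallet: Bystander: wooden mallet, 240 mm, lying. Leave alone.
- brush: Bystander: brush, 180 mm, lying. Leave alone.
- glue_jar: Bystander: amber jar, 64 mm in diameter, 85 mm high. Leave alone.
- offcut: Bystander: plain wooden bar 110 x 35 x 22 mm. Leave alone.
- cup: Bystander: white cup, 72 mm in diameter, 85 mm high. Leave alone.
There are look-alikes about, which are no part of the job. Leave any blue look-alike of the block alone.

How it is judged (in metres and radians):
On the way, in this order (a step that is already met when the one before it is completed fails the run):
1. the piece lies on the bed between jaw and cam, its end home against the end stop (3 mm), let go, the cam not pressing it (x of block in the frame of stop between 0.037 and 0.043 m and z of block in the frame of stop between -0.003 and 0.003 m and angle between block's own z axis and vertical below 0.08 rad and angle between the x axis of block and the x axis of stop, either way round below 0.06 rad and y of block in the frame of stop between 0.0115 and 0.0365 m and contact force between the fingers and block below 0.1 N and contact force between camwheel and block below 0.5 N), for 0.2 s.
2. the cam presses the piece with more than 8 N (contact force between camwheel and block above 8 N), for 0.2 s.
At the end, for the whole second after the job is handed in: The piece stands on its foot on the bed, square to the clamp (0.06 rad), its end within 3 mm of the end stop, pressed against the jaw by the cam with 8 to 16.5 N (about 6 to 18 degrees past the nip), and all is at rest (x of block in the frame of stop between 0.037 and 0.043 m and z of block in the frame of stop between -0.003 and 0.003 m and angle between block's own z axis and vertical below 0.08 rad and angle between the x axis of block and the x axis of stop, either way round below 0.06 rad and contact force between camwheel and block between 8 and 16.5 N and y of block in the frame of stop between 0.004 and 0.03 m and linear speed of block below 0.01 m/s and angular speed of camwheel below 0.05 rad/s); the robot touches nothing.
It fails at once if the cam presses the piece with more than 21 N (about two divisions past the nip) (contact force between camwheel and block above 21 N).
It fails at once if a bystander is moved by more than 30 mm (distance of any of gouge, mallet, brush, glue_jar, offcut, cup from where it was at the start of the episode above 0.03 m).
It also fails if it takes over 67 s, if anything falls off the work surface, if the arm or the gripper's body presses on something with over 40 N, if the wrist force passes 120 N, or if a joint passes its speed limit or range.

## Working session

There is one attempt and no reset: what is moved stays moved. The work goes in short steps, Python scripts to look and compute and a tool call to move; the robot and the scene stay as the last step left them, time stands still between calls to the robot, and variables do not carry over. Pictures are saved under pics/ and viewed, and the job is handed in when it is done.

Besides the shell and the picture viewer there is one more tool, called after "Call:" as name([rows], argument=value, ...), one row to a line, values as JSON. servo_tool: Moves the arm, as the interface text tells. Its arguments: {"type":"object","properties":{"increments":{"type":"array","items":{"type":"array"}}},"required":["increments"]}

```bash
ls; mkdir -p pics; cat > h.py <<'E'
import numpy as np, cv2
from rig import bot
def snap(n,fn):
    im,d=bot.capture(n); cv2.imwrite('pics/'+fn+'.png',im); np.save('pics/'+fn+'.npy',d); return im,d
def campose(n,st=None):
    c=bot.camera_info(n); K=np.array(c['K']);D=np.array(c['distortion'],float)
    if n=='wrist':
        st=st or bot.read_state(); M=np.array(c['mount']); T=np.eye(4);T[:3,:3]=np.array(st['tcp_rot']);T[:3,3]=st['position']
        W=T@M; R=W[:3,:3].T; t=-R@W[:3,3]
    else: R=np.array(c['R']);t=np.array(c['t']).ravel()
    return K,D,R,t
def pix2w(cp,uv,depth):
    K,D,R,t=cp; u=cv2.undistortPoints(np.array(uv,float).reshape(-1,1,2),K,D).reshape(-1,2)
    X=np.c_[u,np.ones(len(u))]*np.array(depth).reshape(-1,1)
    return (X-t)@R
def pixplane(cp,uv,z):
    K,D,R,t=cp; u=cv2.undistortPoints(np.array(uv,float).reshape(-1,1,2),K,D).reshape(-1,2)
    d=np.c_[u,np.ones(len(u))]@R; o=-R.T@t
    return o+d*((z-o[2])/d[:,2])[:,None]
def proj(cp,X):
    K,D,R,t=cp; return cv2.projectPoints(np.array(X,float).reshape(-1,3),cv2.Rodrigues(R)[0],t,K,D)[0].reshape(-1,2)
E
python3 - <<'E'
from h import *
s=bot.read_state();print(s)
for n in('scene','side','wrist'):
    snap(n,n+'0')
    for th in ('block','base','stop','camwheel'):
        print(n,th,[(round(x['p'],2),np.round(x['bbox']).tolist()) for x in bot.find_in(n,th)][:4])
    c=bot.camera_info(n); print(c)
print(bot.read_state()['time_s'])
E
```

```text
pics
{'time_s': 0.0, 'joint_positions': array([ 6.32824120e+01,  3.02784388e+01,  8.21565044e+01, -1.04858469e-03,
        6.76881070e+01, -1.02285118e+01]), 'qvel': array([-0.02235701,  0.01501175,  0.05243733,  0.03010151, -0.03784155,
        0.04327394]), 'tau': array([ 1.23211117e-03, -4.40024006e+01, -1.76597768e+01,  6.34317705e-02,
        5.80729195e-02, -1.51635040e-04]), 'position': array([0.17705174, 0.5986375 , 0.22157662]), 'tcp_rot': array([[-9.58875671e-01,  2.83824849e-01, -9.50436974e-04],
       [ 2.83826206e-01,  9.58873806e-01, -1.92594794e-03],
       [ 3.64717235e-04, -2.11650354e-03, -9.99997694e-01]]), 'force': array([-0.29521917, -0.02210038,  0.02648593]), 'moment': array([ 0.00064793,  0.02166664, -0.0425653 ]), 'opening': 0.9985535275644646}
scene block [(0.88, [325.0, 161.0, 350.0, 192.0]), (0.67, [284.0, 188.0, 315.0, 216.0]), (0.61, [290.0, 147.0, 308.0, 176.0])]
scene base [(0.75, [251.0, 252.0, 379.0, 344.0]), (0.6, [358.0, 360.0, 390.0, 412.0]), (0.46, [207.0, 251.0, 231.0, 290.0])]
scene stop [(0.43, [313.0, 264.0, 322.0, 274.0])]
scene camwheel [(
[... 1254 characters left out ...]
41089,  0.30327651,  0.96971025])}
wrist block []
wrist base []
wrist stop []
wrist camwheel []
{'K': array([[348.83095124,   0.        , 319.74615214],
       [  0.        , 348.83095124, 235.91256919],
       [  0.        ,   0.        ,   1.        ]]), 'distortion': array([-0.06617846,  0.        ,  0.        ,  0.        ,  0.        ]), 'mount': array([[-4.10659425e-04, -9.60459616e-01, -2.78419033e-01,
         7.62947348e-02],
       [ 9.99999486e-01, -1.36322622e-04, -1.00469726e-03,
        -3.28053255e-04],
       [ 9.27016335e-04, -2.78419303e-01,  9.60459178e-01,
        -1.62544237e-01],
       [ 0.00000000e+00,  0.00000000e+00,  0.00000000e+00,
         1.00000000e+00]])}
0.75
```

```bash
python3 - <<'E'
import cv2,numpy as np
a=cv2.imread('pics/scene0.png');b=cv2.imread('pics/side0.png')
cv2.imwrite('pics/sceneC.png',cv2.resize(a[130:430,180:480],(800,600)[::1] if 0 else (600,600),interpolation=cv2.INTER_CUBIC))
cv2.imwrite('pics/sideC.png',cv2.resize(b[180:430,230:530],(720,600),interpolation=cv2.INTER_CUBIC))
E
```

```text
(no output)
```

View pics/sceneC.png

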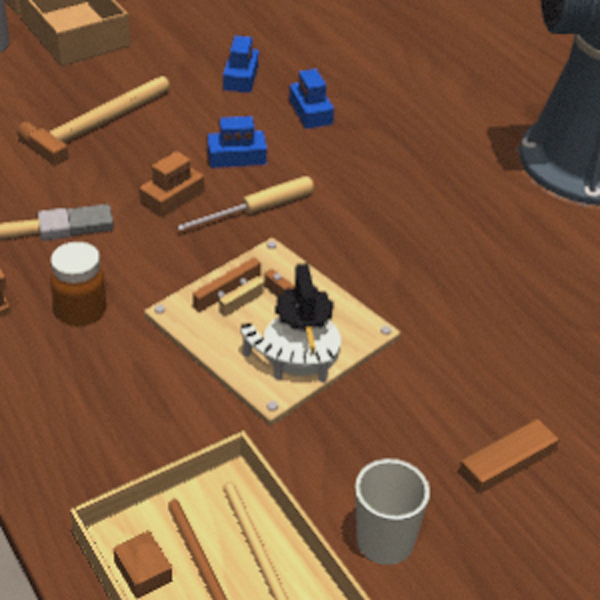

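View pics/sideC.png

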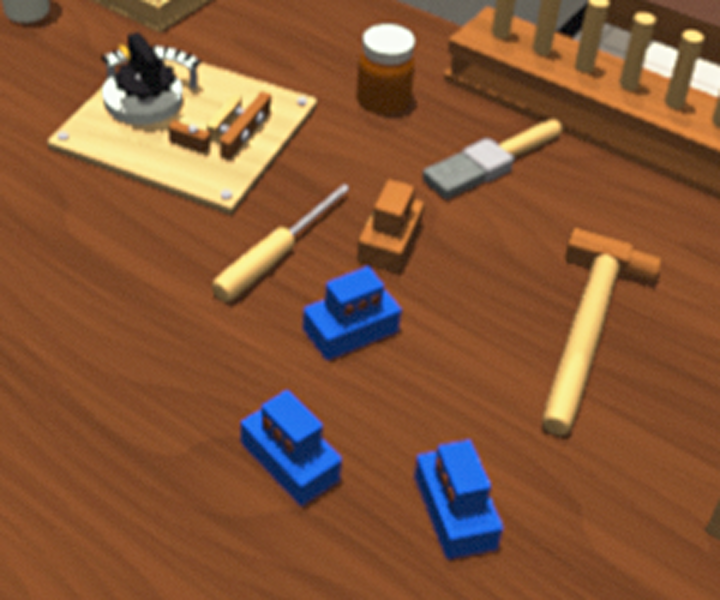

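View pics/wrist0.png

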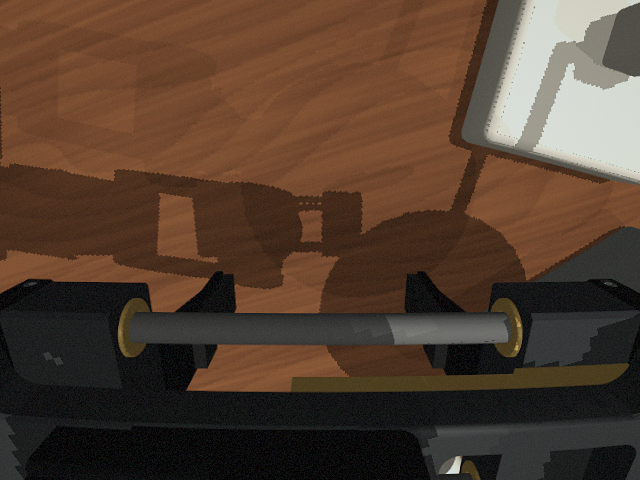

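```bash
python3 - <<'E'
from h import *
cs=campose('scene');cd=campose('side')
c=np.array([(272,238),(398,332),(270,420),(147,312)])/2+[180,130]
P=pixplane(cs,c,.012);print('base corners(scene)',P.round(3),P.mean(0).round(4))
c2=np.array([(51,140),(232,208),(316,102),(112,55)])/2.4+[230,180]
P=pixplane(cd,c2,.012);print('side',P.round(3),)
b=pixplane(cd,np.array([(360,248),(400,270),(422,210),(410,184),(382,180)])/2.4+[230,180],.03);print('block',b.round(3))
b=pixplane(cs,np.array([(142,192),(158,211),(203,184)])/2+[180,130],.03);print('block sc',b.round(3))
E
```

```text
base corners(scene) [[ 0.493 -0.071  0.012]
 [ 0.452  0.151  0.012]
 [ 0.655  0.191  0.012]
 [ 0.696 -0.029  0.012]] [0.574  0.0604 0.012 ]
side [[ 0.451  0.145  0.012]
 [ 0.49  -0.078  0.012]
 [ 0.69  -0.04   0.012]
 [ 0.612  0.205  0.012]]
block [[ 0.508 -0.222  0.03 ]
 [ 0.507 -0.268  0.03 ]
 [ 0.592 -0.239  0.03 ]
 [ 0.618 -0.209  0.03 ]
 [ 0.605 -0.183  0.03 ]]
block sc [[ 0.606 -0.22   0.03 ]
 [ 0.606 -0.174  0.03 ]
 [ 0.527 -0.195  0.03 ]]
```

```bash
cat > plan.py <<'E'
import sys,json
from h import *
def plan(tgt,yaw,claw,mm=55,deg=10,st=None,cmd=None):
    """rows from the measured pose to tgt (m), tool y yaw (deg)"""
    st=bot.read_state(); p=np.array(st['position'])*1000;R=np.array(st['tcp_rot']);y0=np.degrees(np.arctan2(R[1,1],R[0,1]))
    d=np.array(tgt)*1000-p; dy=(yaw-y0+180)%360-180
    n=int(max(np.ceil(np.linalg.norm(d)/mm),np.ceil(abs(dy)/deg),1))
    rows=[]; cy=y0; done=np.zeros(3); dt=0
    for i in range(n):
        y=np.radians(cy); X=np.array([-np.sin(y),np.cos(y),0]);Y=np.array([np.cos(y),np.sin(y),0])
        # tool z down: x = y x z ; 
        X=np.cross(Y,[0,0,-1.]); B=np.array([X,Y,[0,0,-1]])
        s=np.round(B@(d*(i+1)/n-done),1); done=done+B.T@s
        t=round(-(dy*(i+1)/n)-dt,1); dt+=t; cy-=t
        rows.append([claw,s.tolist(),t])
    print('yaw now',round(y0,2),'d',d.round(1),'dyaw',round(dy,2))
    for i in range(0,n,5): print(json.dumps(rows[i:i+5]))
if __name__=='__main__':
    a=list(map(float,sys.argv[1:])); plan(a[:3],a[3],a[4],*(a[5:]))
E
python3 plan.py .59 -.01 .222 12 0
```

```text
yaw now 73.51 d [ 4.126e+02 -6.093e+02 -6.000e-01] dyaw -61.51
[[0.0, [-40.6, -33.4, 0.0], 4.4], [0.0, [-43.1, -30.1, 0.1], 4.4], [0.0, [-45.2, -26.8, 0.0], 4.4], [0.0, [-47.2, -23.2, 0.1], 4.4], [0.0, [-48.8, -19.5, 0.0], 4.4]]
[[0.0, [-50.1, -15.7, 0.1], 4.4], [0.0, [-51.2, -11.9, -0.0], 4.4], [0.0, [-52.0, -7.8, 0.0], 4.3], [0.0, [-52.4, -4.0, 0.1], 4.4], [0.0, [-52.6, 0.1, 0.0], 4.4]]
[[0.0, [-52.4, 4.2, 0.1], 4.4], [0.0, [-51.9, 8.1, 0.0], 4.4], [0.0, [-51.2, 12.1, 0.1], 4.4], [0.0, [-50.0, 16.0, -0.0], 4.4]]
```

Call:
servo_tool([
  [0,[-41,-33,0],4.4],
  [0,[-43,-30,0],4.4],
  [0,[-45,-27,0],4.4],
  [0,[-47,-23,0],4.4],
  [0,[-49,-20,0],4.4],
])

```text
time_s: 1.38
position: [0.3257, 0.3805, 0.2228]
tcp_rot: [[-0.781, 0.624, 0.001], [0.624, 0.781, 0.001], [-0.0, 0.001, -1.0]]
force: [0.2, -0.5, -1.1]
opening: 1.0
```

Call:
servo_tool([
  [0,[-50,-16,0],4.4],
  [0,[-51,-12,0],4.4],
  [0,[-52,-8,0],4.4],
  [0,[-52,-4,0],4.4],
  [0,[-53,0,0],4.4],
])

```text
time_s: 2.0
position: [0.4722, 0.1622, 0.2229]
tcp_rot: [[-0.49, 0.872, 0.001], [0.872, 0.49, 0.0], [-0.0, 0.001, -1.0]]
force: [1.1, 0.7, -0.3]
opening: 1.0
```

Call:
servo_tool([
  [0,[-52,4,0],4.4],
  [0,[-52,8,0],4.4],
  [0,[-51,12,0],4.4],
  [0,[-50,16,0],4.4],
  [0,[0,0,0],0],
])

```text
time_s: 2.62
position: [0.5909, -0.0139, 0.2226]
tcp_rot: [[-0.202, 0.979, 0.003], [0.979, 0.202, -0.001], [-0.002, 0.003, -1.0]]
force: [-0.2, 0.0, -0.6]
opening: 1.004
```

```bash
python3 - <<'E'
from h import *
s=bot.read_state();print(s['position'],s['force'],s['time_s'],s['qvel'].round(1))
import pickle;pickle.dump(s,open('pics/w1.pkl','wb'))
im,d=snap('wrist','w1')
for th in ('stop','camwheel'):
    r=bot.trace('wrist',th)
    print(th,[(round(x['p'],2),np.round(x['bbox']).tolist()) for x in r][:3])
E
```

```text
[ 0.59089672 -0.01391446  0.22263829] [-0.22215277  0.03907567 -0.58154911] 2.625 [ 3.  -1.5  4.3  1.8  1.9 -0.2]
stop [(0.61, [271.0, 144.0, 288.0, 187.0])]
camwheel [(0.83, [265.0, 12.0, 372.0, 123.0])]
```

View pics/w1.png

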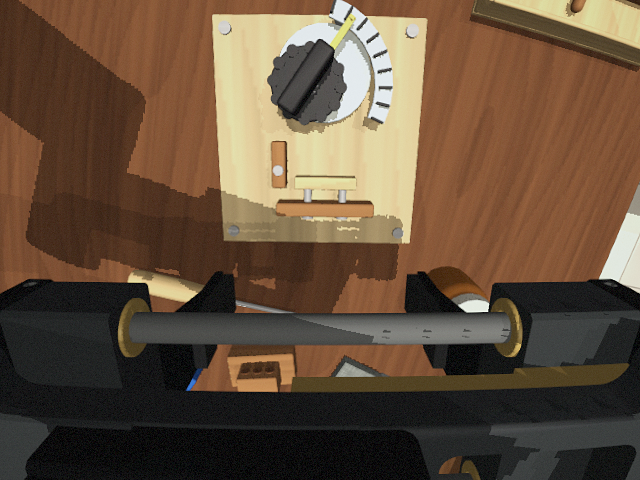

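```bash
python3 - <<'E'
import cv2
a=cv2.imread('pics/w1.png')
cv2.imwrite('pics/w1c.png',cv2.resize(a[130:250,205:405],(800,480),interpolation=cv2.INTER_CUBIC))
cv2.imwrite('pics/w1d.png',cv2.resize(a[0:130,205:435],(800,452),interpolation=cv2.INTER_CUBIC))
E
```

```text
(no output)
```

View pics/w1c.png

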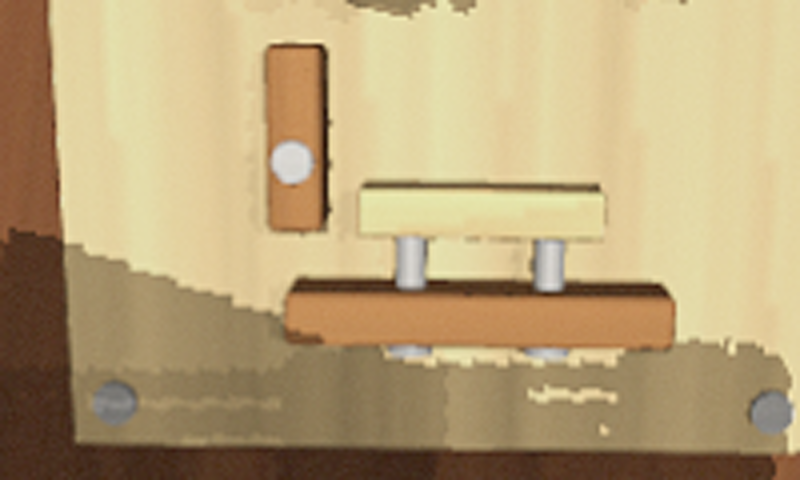

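View pics/w1d.png

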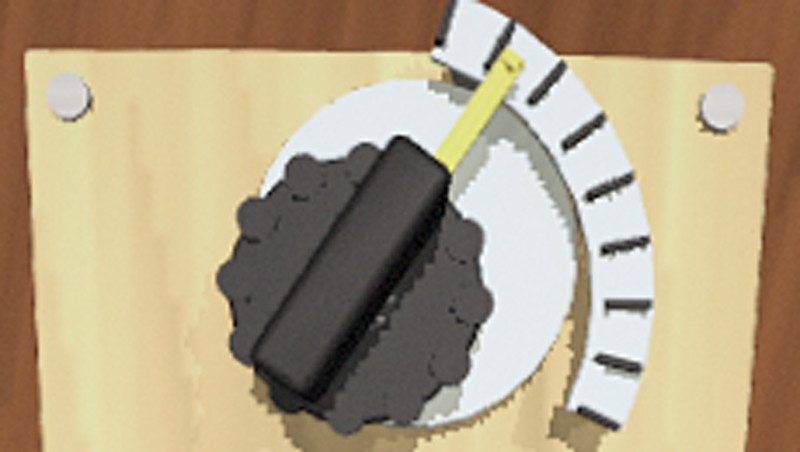

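```bash
cat > clamp.py <<'E'
from h import *
import pickle
s=pickle.load(open('pics/w1.pkl','rb')); cp=campose('wrist',s)
o=np.array([205,130])
def q(pts,z,sc=4,off=o): return pixplane(cp,np.array(pts)/sc+off,z)
c=pixplane(cp,[(205+25/3.478,50/3.478),(205+772/3.478,64/3.478),(410,243),(205+74/4,130+444/4)],.012)
print('corners',c.round(4),'centre',c.mean(0).round(4))
e1=c[1]-c[0];e2=c[2]-c[3];e3=c[0]-c[3];e4=c[1]-c[2]
print([round(float(np.degrees(np.arctan2(e[1],e[0]))),2) for e in(e1,e2,e3,e4)],[np.linalg.norm(e).round(4) for e in(e1,e2,e3,e4)])
st=q([(322,46),(322,229)],.036);e=st[0]-st[1];print('stop',st.round(4),np.linalg.norm(e),np.degrees(np.arctan2(e[1],e[0]))-90)
j=q([(360,190),(604,191)],.0355);e=j[1]-j[0];print('jaw',j.round(4),np.linalg.norm(e),np.degrees(np.arctan2(e[1],e[0])))
r=q([(287,292),(673,296)],.038);e=r[1]-r[0];print('rail',r.round(4),np.linalg.norm(e),np.degrees(np.arctan2(e[1],e[0])))
def w(pts,z): return pixplane(cp,np.array(pts)/3.478+[205,0],z)
bar=w([(400,138),(448,172),(258,358),(308,400)],.104);print('bar',bar.round(4),bar.mean(0).round(4)); e=bar[:2].mean(0)-bar[2:].mean(0);print(np.degrees(np.arctan2(e[1],e[0])),np.linalg.norm(e))
pt=w([(512,62)],.057);print('ptr',pt.round(4))
v=pt[0]-bar.mean(0);print(np.degrees(np.arctan2(v[1],v[0])),np.linalg.norm(v[:2]))
y=np.radians(11.7)
E
python3 clamp.py
```

```text
corners [[ 0.4508  0.1519  0.012 ]
 [ 0.6555  0.1904  0.012 ]
 [ 0.6991 -0.0338  0.012 ]
 [ 0.493  -0.0736  0.012 ]] centre [0.5746 0.0587 0.012 ]
[10.66, 10.94, 100.6, 101.01] [np.float64(0.2083), np.float64(0.2099), np.float64(0.2294), np.float64(0.2284)]
stop [[0.5445 0.0477 0.036 ]
 [0.5524 0.0038 0.036 ]] 0.044644403543142 10.194500190919925
jaw [[0.56   0.0152 0.0355]
 [0.6196 0.0272 0.0355]] 0.060865773366158116 11.393217198497132
rail [[ 0.5467 -0.0134  0.038 ]
 [ 0.6425  0.0052  0.038 ]] 0.09758089568693629 11.004113088860738
bar [[0.5621 0.1274 0.104 ]
 [0.5734 0.1229 0.104 ]
 [0.5406 0.0775 0.104 ]
 [0.553  0.071  0.104 ]] [0.5573 0.0997 0.104 ]
67.60189012139453 0.055065714335262715
ptr [[0.5832 0.1612 0.057 ]]
67.14873821381845 0.06673363932865015
```

```bash
python3 plan.py .57 -.275 .21 14 0
```

```text
yaw now 11.93 d [ -17.3 -265.4  -12.2] dyaw 2.07
[[0.0, [-51.2, -14.4, 2.4], -0.4], [0.0, [-51.1, -14.7, 2.5], -0.4], [0.0, [-51.0, -15.0, 2.4], -0.4], [0.0, [-50.9, -15.5, 2.5], -0.5], [0.0, [-50.8, -15.8, 2.4], -0.4]]
```

Call:
servo_tool([
  [0,[-51,-14,2],-0.4],
  [0,[-51,-15,2],-0.4],
  [0,[-51,-15,2],-0.4],
  [0,[-51,-15,2],-0.4],
  [0,[-51,-15,2],-0.4],
])

```text
time_s: 3.4
position: [0.5718, -0.2747, 0.2127]
tcp_rot: [[-0.243, 0.97, -0.0], [0.97, 0.243, 0.001], [0.001, -0.0, -1.0]]
force: [0.1, 0.5, 0.7]
opening: 1.002
```

Call:
servo_tool([
  [0,[0,0,0],0],
  [0,[0,0,0],0],
])

```text
time_s: 3.65
position: [0.5717, -0.2733, 0.2124]
tcp_rot: [[-0.241, 0.97, -0.001], [0.97, 0.241, 0.002], [0.002, -0.001, -1.0]]
force: [0.1, 0.3, -0.2]
opening: 1.0
```

```bash
python3 - <<'E'
from h import *
s=bot.read_state();print(s['position'],s['force'],s['time_s'],s['qvel'].round(1))
import pickle;pickle.dump(s,open('pics/w2.pkl','wb'))
im,d=snap('wrist','w2')
r=bot.trace('wrist','block')
print([(round(x['p'],2),np.round(x['bbox']).tolist()) for x in r][:5])
x0,y0,x1,y1=map(int,r[0]['bbox'])
cv2.imwrite('pics/w2c.png',cv2.resize(im[90:240,220:420],(800,600),interpolation=cv2.INTER_CUBIC))
E
```

```text
[ 0.57171165 -0.27332195  0.21238945] [ 0.14777902  0.31508834 -0.24231015] 3.65 [ 1.3 -0.3  0.4 -0.1 -0.2 -0. ]
[(0.85, [280.0, 131.0, 363.0, 183.0]), (0.84, [147.0, 127.0, 244.0, 207.0]), (0.78, [74.0, 259.0, 123.0, 283.0]), (0.6, [4.0, 126.0, 91.0, 219.0])]
```

View pics/w2.png

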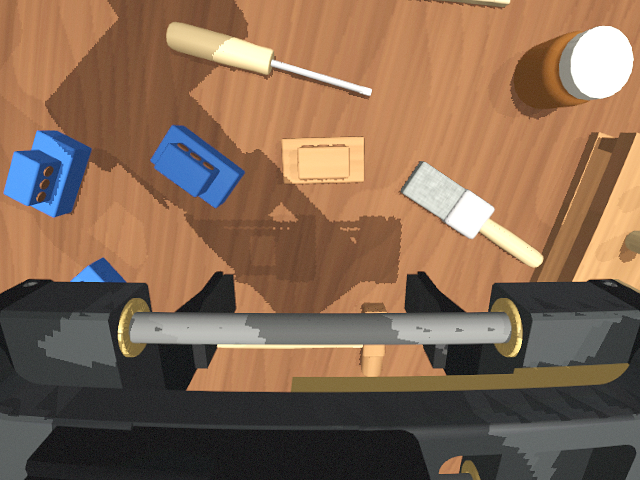

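View pics/w2c.png

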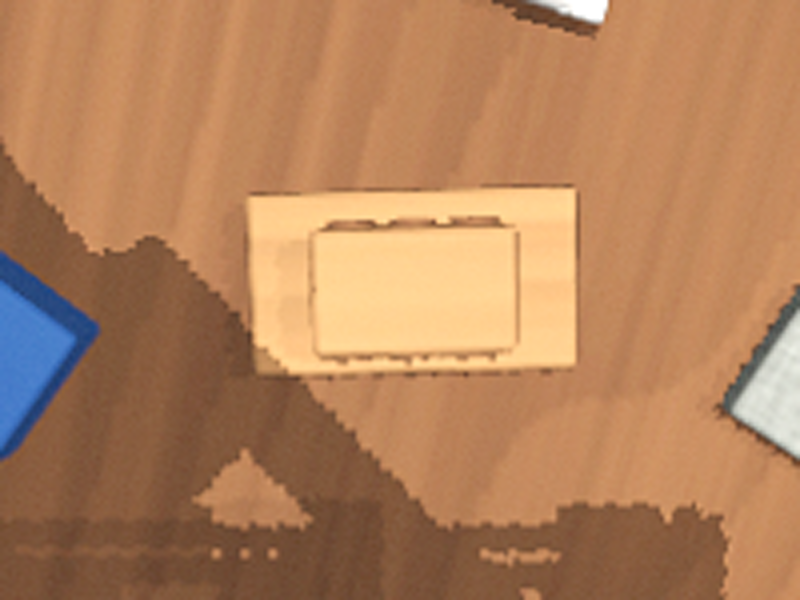

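```bash
python3 - <<'E'
from h import *
import pickle
s=pickle.load(open('pics/w2.pkl','rb')); cp=campose('wrist',s)
for pts,z in(([(312,232),(519,228),(519,352),(314,355)],.062),([(249,196),(577,187),(577,368),(255,374)],.03)):
    c=pixplane(cp,np.array(pts)/4+[220,90],z); e=(c[1]+c[2]-c[0]-c[3])/2
    print(c.mean(0).round(4),np.degrees(np.arctan2(e[1],e[0])).round(2),np.linalg.norm(e).round(4),np.linalg.norm(c[0]+c[1]-c[2]-c[3])/2)
E
python3 plan.py .5585 -.2145 .10 15.5 0
```

```text
[ 0.5624 -0.2217  0.062 ] 14.93 0.0455 0.026941481215237543
[ 0.5624 -0.2217  0.03  ] 15.27 0.0791 0.043050455536674
yaw now 14.05 d [ -13.6   58.3 -112.6] dyaw 1.45
[[0.0, [20.0, 0.3, 37.5], -0.5], [0.0, [19.9, 0.5, 37.6], -0.5], [0.0, [20.0, 0.7, 37.5], -0.4]]
```

```bash
python3 plan.py .5624 -.2217 .10 15.1 0; echo; python3 plan.py .5624 -.2217 .035 15.1 0 35
```

```text
yaw now 14.05 d [  -9.7   51.1 -112.6] dyaw 1.05
[[0.0, [17.3, 1.0, 37.5], -0.3], [0.0, [17.3, 1.1, 37.6], -0.4], [0.0, [17.3, 1.2, 37.5], -0.3]]

yaw now 14.05 d [  -9.7   51.1 -177.6] dyaw 1.05
[[0.0, [8.7, 0.5, 29.6], -0.2], [0.0, [8.6, 0.5, 29.6], -0.1], [0.0, [8.7, 0.6, 29.6], -0.2], [0.0, [8.6, 0.6, 29.6], -0.2], [0.0, [8.7, 0.6, 29.6], -0.2]]
[[0.0, [8.6, 0.6, 29.6], -0.1]]
```

Call:
servo_tool([
  [0,[17.3,1,37.5],-0.4],
  [0,[17.3,1,37.5],-0.4],
  [0,[17.3,1,37.5],-0.3],
  [0,[0,0,0],0],
  [0,[0,0,0],0],
])

```text
time_s: 4.38
position: [0.5637, -0.2244, 0.1015]
tcp_rot: [[-0.26, 0.965, 0.002], [0.965, 0.26, -0.002], [-0.002, 0.002, -1.0]]
force: [0.0, 0.1, 0.6]
opening: 1.001
```

```bash
python3 plan.py .5624 -.2217 .035 15.1 0 22
```

```text
yaw now 15.09 d [ -1.3   2.7 -66.5] dyaw 0.01
[[0.0, [0.7, -0.1, 16.6], -0.0], [0.0, [0.8, -0.2, 16.6], -0.0], [0.0, [0.7, -0.1, 16.7], -0.0], [0.0, [0.7, -0.2, 16.6], -0.0]]
```

Call:
servo_tool([
  [0,[0.7,0,16.5],0],
  [0,[0.7,0,16.5],0],
  [0,[0.7,0,16.5],0],
  [0,[0.7,-0.2,16.5],0],
  [0,[0,0,0],0],
])

```text
time_s: 5.0
position: [0.56, -0.2209, 0.032]
tcp_rot: [[-0.259, 0.966, -0.004], [0.966, 0.259, 0.002], [0.003, -0.003, -1.0]]
force: [-0.3, 0.6, 0.3]
opening: 1.001
```

Call:
servo_tool([
  [1,[0,0,0],0],
  [1,[0,0,0],0],
  [1,[0,0,0],0],
  [1,[0,0,0],0],
  [1,[0,0,0],0],
])

```text
time_s: 5.62
position: [0.5615, -0.2217, 0.0343]
tcp_rot: [[-0.259, 0.966, 0.0], [0.966, 0.259, -0.0], [-0.0, 0.0, -1.0]]
force: [0.2, -0.1, 0.4]
opening: 0.528
```

```bash
python3 plan.py .59 -.01 .19 10.8 1
```

```text
yaw now 15.01 d [ 28.5 211.7 155.7] dyaw -4.21
[[1.0, [39.4, 16.5, -31.1], 0.8], [1.0, [39.6, 15.9, -31.2], 0.9], [1.0, [39.9, 15.3, -31.1], 0.8], [1.0, [40.1, 14.7, -31.2], 0.9], [1.0, [40.3, 14.1, -31.1], 0.8]]
```

Lift first, then traverse.

Call:
servo_tool([
  [1,[0,0,-25],0],
  [1,[0,0,-50],0],
  [1,[0,0,-50],0],
  [1,[0,0,-30],0],
  [1,[50,20,0],1],
])

```text
time_s: 6.25
position: [0.5703, -0.172, 0.1925]
tcp_rot: [[-0.236, 0.972, 0.008], [0.972, 0.237, -0.005], [-0.007, 0.007, -1.0]]
force: [0.4, 0.4, -1.1]
opening: 0.529
```

Call:
servo_tool([
  [1,[50,20,0],1],
  [1,[50,20,0],1],
  [1,[48,16,0],1.2],
  [1,[0,0,0],0],
  [1,[0,0,0],0],
])

```text
time_s: 6.88
position: [0.5887, -0.0114, 0.1889]
tcp_rot: [[-0.189, 0.982, -0.0], [0.982, 0.189, -0.001], [-0.0, -0.0, -1.0]]
force: [0.3, -0.6, -0.3]
opening: 0.527
```

Call:
servo_tool([
  [1,[0,0,0],0],
  [1,[0,0,0],0],
])

```text
time_s: 7.12
position: [0.5889, -0.0126, 0.189]
tcp_rot: [[-0.186, 0.983, -0.0], [0.983, 0.186, -0.0], [-0.0, -0.0, -1.0]]
force: [0.2, 0.3, -1.2]
opening: 0.525
```

```bash
python3 - <<'E'
from h import *
s=bot.read_state();print(s['position'],s['force'],s['time_s'],s['qvel'].round(1))
import pickle;pickle.dump(s,open('pics/w3.pkl','wb'))
im,d=snap('wrist','w3')
s2=bot.read_state();print(s2['position'])
cv2.imwrite('pics/w3c.png',cv2.resize(im[130:270,205:405],(800,560),interpolation=cv2.INTER_CUBIC))
E
```

```text
[ 0.58888262 -0.01257464  0.18900258] [ 0.19900744  0.27347468 -1.15371674] 7.125 [ 0.3 -0.1  0.1  0.2  0.1  0.1]
[ 0.58887795 -0.0124626   0.18901184]
```

View pics/w3.png

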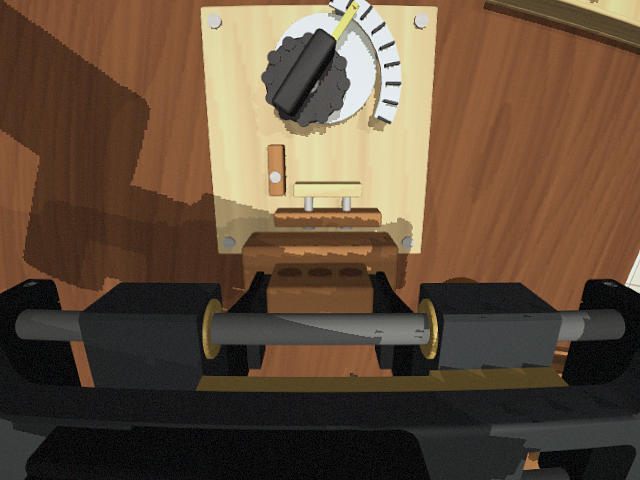

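View pics/w3c.png

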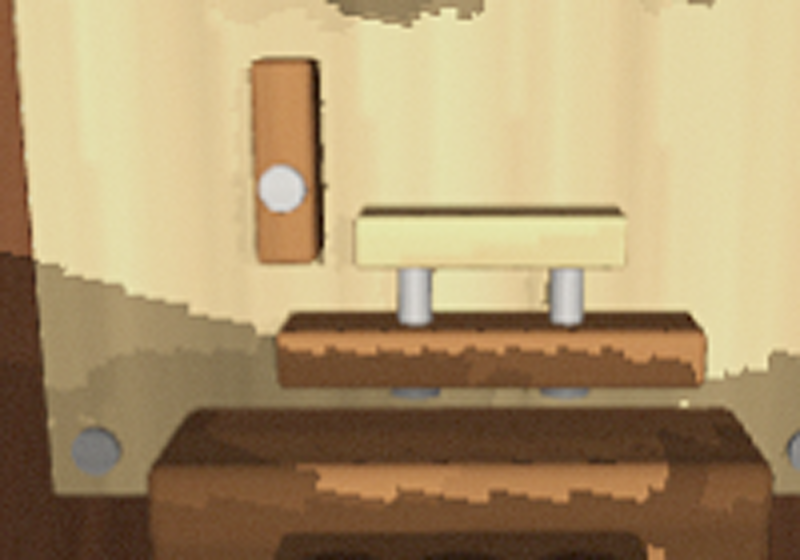

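```bash
python3 - <<'E'
from h import *
import pickle
s=pickle.load(open('pics/w3.pkl','rb')); cp=campose('wrist',s)
def q(pts,z): return pixplane(cp,np.array(pts)/4+[205,130],z)
ang=lambda e:np.degrees(np.arctan2(e[1],e[0])).round(2)
st=q([(316,60),(317,262)],.036);print('stop',st.round(4),np.linalg.norm(st[0]-st[1]).round(4),ang(st[0]-st[1])-90)
j=q([(357,216),(626,217)],.0355);print('jaw',j.round(4),np.linalg.norm(j[1]-j[0]),ang(j[1]-j[0]))
r=q([(280,332),(705,335)],.038);print('rail',r.round(4),np.linalg.norm(r[1]-r[0]),ang(r[1]-r[0]))
y=np.radians(10.9);X=np.array([np.cos(y),np.sin(y)]);Y=np.array([-X[1],X[0]])
o=st.mean(0)[:2]-.017*Y
print('stop origin',o, 'jaw in stop',[( (a[:2]-o)@X,(a[:2]-o)@Y) for a in j])
R=np.array(s['tcp_rot']);p=s['position']
for pts,z in(([(195,410),(735,410)],p[2]-.0343),([(150,464),(770,464)],p[2]-.0043)):
    b=q(pts,z); print('foot edge in tool',((b-p)@R).round(4))
for x,yy in((.044,.031),(.040,.031),(.040,.032)): print(x,yy,(o+x*X+yy*Y).round(4))
E
```

```text
stop [[0.5452 0.048  0.036 ]
 [0.5526 0.0037 0.036 ]] 0.0449 9.480000000000004
jaw [[0.5598 0.0156 0.0355]
 [0.6197 0.0267 0.0355]] 0.060954771867749225 10.49
rail [[ 0.5469 -0.0136  0.038 ]
 [ 0.6432  0.0039  0.038 ]] 0.09781315423677264 10.28
stop origin [0.55210992 0.00913157] jaw in stop [(np.float64(0.008781618091941463), np.float64(0.004936870785661942)), (np.float64(0.0697348622810008), np.float64(0.004505319771000116))]
foot edge in tool [[ 0.0209 -0.039   0.0343]
 [ 0.0209  0.0403  0.0343]]
foot edge in tool [[ 0.0222 -0.0391  0.0043]
 [ 0.0222  0.039   0.0043]]
0.044 0.031 [0.5895 0.0479]
0.04 0.031 [0.5855 0.0471]
0.04 0.032 [0.5853 0.0481]
```

```bash
python3 plan.py .5895 .0479 .15 10.6 1 30
```

```text
yaw now 10.71 d [  0.6  60.4 -39. ] dyaw -0.11
[[1.0, [19.7, 3.9, 13.0], 0.0], [1.0, [19.8, 4.0, 13.0], 0.1], [1.0, [19.7, 3.9, 13.0], 0.0]]
```

Call:
servo_tool([
  [1,[20,4,12],0],
  [1,[19.5,4,13],0.1],
  [1,[19.5,4,13],0],
  [1,[0,0,0],0],
  [1,[0,0,0],0],
])

```text
time_s: 7.8
position: [0.5899, 0.0493, 0.1509]
tcp_rot: [[-0.187, 0.982, 0.0], [0.982, 0.187, -0.0], [-0.001, 0.0, -1.0]]
force: [-0.6, 0.4, -1.9]
opening: 0.52
```

Call:
servo_tool([
  [1,[0,0,0],0],
])

```text
time_s: 7.92
position: [0.5902, 0.0485, 0.1515]
tcp_rot: [[-0.185, 0.983, 0.001], [0.983, 0.185, -0.0], [-0.001, 0.001, -1.0]]
force: [-0.4, 0.7, -1.3]
opening: 0.524
```

```bash
python3 plan.py .5895 .0479 .0753 10.6 1 15; python3 - <<'E'
from h import *
s=bot.read_state();print(s['position'],s['force'],s['qvel'].round(2))
E
```

```text
yaw now 10.69 d [ -0.7  -0.6 -76.2] dyaw -0.09
[[1.0, [-0.1, -0.1, 12.7], 0.0], [1.0, [-0.0, -0.2, 12.7], 0.0], [1.0, [-0.1, -0.1, 12.7], 0.0], [1.0, [-0.1, -0.1, 12.7], 0.1], [1.0, [-0.1, -0.1, 12.7], -0.0]]
[[1.0, [-0.0, -0.2, 12.7], -0.0]]
[0.59017684 0.04847091 0.15151631] [-0.41774121  0.68824311 -1.30113338] [-0.31 -0.14  0.02  0.02  0.05 -0.06]
```

Call:
servo_tool([
  [1,[-0.2,-0.2,16],0],
  [1,[-0.2,-0.2,16],0],
  [1,[-0.2,-0.2,15],0],
  [1,[0,0,15],0],
  [1,[0,0,0],0],
])

```text
time_s: 8.55
position: [0.5879, 0.0483, 0.0872]
tcp_rot: [[-0.186, 0.983, -0.004], [0.983, 0.186, 0.0], [0.001, -0.004, -1.0]]
force: [-0.3, -0.4, -0.5]
opening: 0.526
```

Call:
servo_tool([
  [1,[0,0,0],0],
  [1,[0,0,0],0],
])

```text
time_s: 8.8
position: [0.5897, 0.0482, 0.0897]
tcp_rot: [[-0.186, 0.983, 0.001], [0.983, 0.186, -0.0], [-0.0, 0.001, -1.0]]
force: [0.6, 0.0, -1.8]
opening: 0.528
```

```bash
python3 plan.py .5895 .0479 .0463 10.6 1 15; python3 - <<'E'
from h import *
s=bot.read_state();print(s['position'],s['force'],s['qvel'].round(2))
im,d=snap('wrist','w4');im,d=snap('side','s4');
cv2.imwrite('pics/s4c.png',cv2.resize(im[170:290,240:380],(700,600),interpolation=cv2.INTER_CUBIC))
E
```

```text
yaw now 10.72 d [ -0.2  -0.3 -43.4] dyaw -0.12
[[1.0, [-0.1, -0.1, 14.5], 0.0], [1.0, [-0.1, -0.1, 14.4], 0.1], [1.0, [-0.1, -0.1, 14.5], 0.0]]
[0.58974765 0.04822601 0.08967732] [ 0.58221365  0.02794139 -1.76551918] [-0.04 -0.15  0.12  0.    0.07 -0.  ]
```

View pics/w4.png

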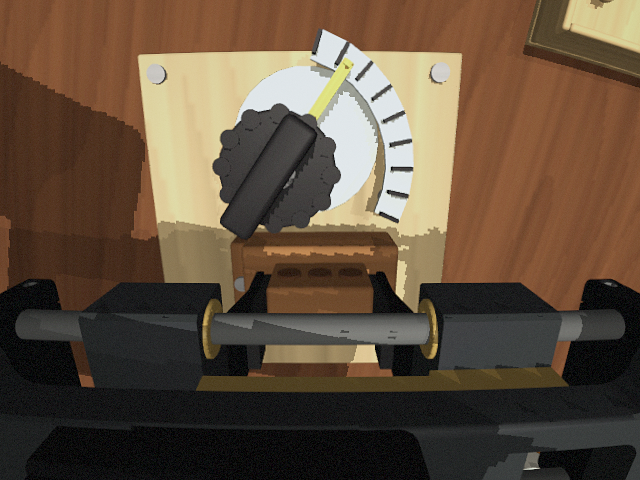

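View pics/s4c.png

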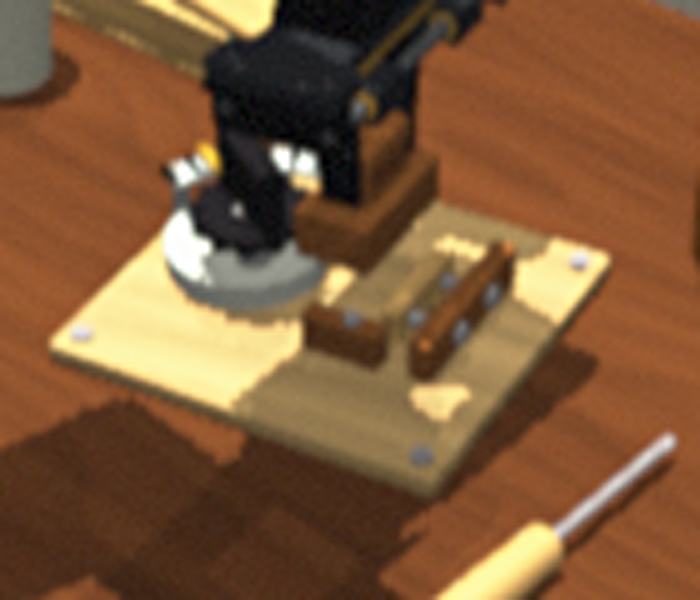

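```bash
python3 - <<'E'
from h import *
im=cv2.imread('pics/w4.png')
cv2.imwrite('pics/w4c.png',cv2.resize(im[20:260,200:440],(800,800)[:2] if 0 else (600,600),interpolation=cv2.INTER_CUBIC))
E
```

```text
(no output)
```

View pics/w4c.png

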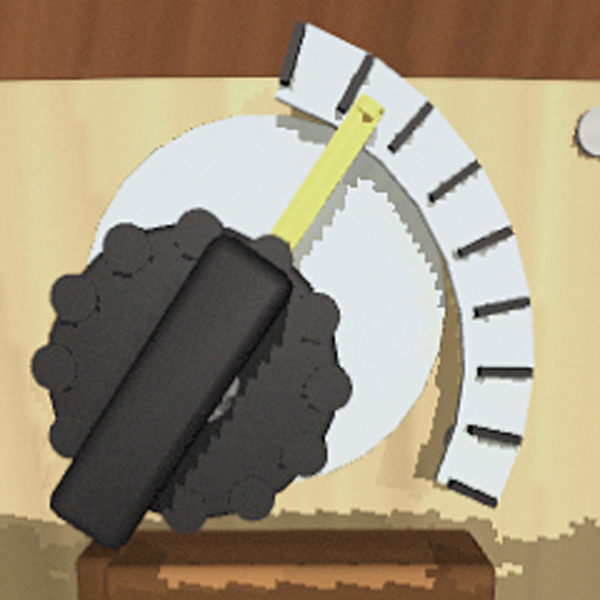

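```bash
cat > wheel.py <<'E'
from h import *
from scipy.optimize import least_squares
s=dict(position=np.array([0.58974765,0.04822601,0.08967732]),tcp_rot=bot.read_state()['tcp_rot']); cp=campose('wrist',s)
def q(pts,z): return pixplane(cp,np.array(pts)/2.5+[200,20],z)
out=q([(303,25),(372,58),(431,104),(479,164),(511,232),(528,301),(532,373),(520,440),(496,503)],.053)
inn=q([(286,85),(342,110),(391,150),(430,199),(459,254),(475,314),(478,372),(469,430),(449,486)],.053)
f=lambda p:np.r_[np.hypot(*(out[:,:2]-p[:2]).T)-p[2],np.hypot(*(inn[:,:2]-p[:2]).T)-p[3]]
r=least_squares(f,[.56,.1,.07,.06]);c=r.x[:2];print(r.x.round(4),np.abs(r.fun).max())
for P in(out,inn): print(np.degrees(np.arctan2(*(P[:,:2]-c).T[::-1])).round(1)-np.arange(72,-25,-12))
b=q([(218,235),(290,280),(52,505),(118,548)],.104);print('bar',b.mean(0).round(4)); e=b[:2].mean(0)-b[2:].mean(0);print(np.degrees(np.arctan2(e[1],e[0])))
p=q([(368,112)],.056)[0];v=p[:2]-c;print('ptr',np.degrees(np.arctan2(v[1],v[0])),np.linalg.norm(v))
E
python3 wheel.py
```

```text
[0.5562 0.1004 0.0758 0.0636] 0.00024307056249774084
[10.3 10.4 10.7 10.6 10.5 10.9 10.7 11.  11.1]
[10.  10.5 10.6 10.7 10.7 10.5 10.9 10.9 10.4]
bar [0.5565 0.1011 0.104 ]
66.78131921834647
ptr 66.13318357913145 0.06587429319591773
```

Call:
servo_tool([
  [1,[-0.2,-0.1,11],0],
  [1,[-0.1,-0.1,11],0.1],
  [1,[0,0,11],0],
  [1,[0,0,7],0],
  [1,[0,0,0],0],
])

```text
time_s: 9.52
position: [0.5885, 0.0479, 0.0481]
tcp_rot: [[-0.184, 0.983, -0.002], [0.983, 0.184, 0.0], [0.001, -0.002, -1.0]]
force: [0.2, 0.2, -0.5]
opening: 0.525
```

Call:
servo_tool([
  [1,[0,0,0],0],
  [1,[0,0,0],0],
])

```text
time_s: 9.78
position: [0.5894, 0.0479, 0.0495]
tcp_rot: [[-0.184, 0.983, 0.001], [0.983, 0.184, -0.0], [-0.0, 0.001, -1.0]]
force: [0.7, -0.7, -1.4]
opening: 0.528
```

Call:
servo_tool([
  [1,[0,0,1.5],0],
  [1,[0,-1,1],0],
  [1,[0,-1,0],0],
  [1,[0,0,0],0],
  [1,[0,0,0],0],
])

```text
time_s: 10.4
position: [0.5871, 0.0475, 0.0466]
tcp_rot: [[-0.184, 0.983, 0.0], [0.983, 0.184, -0.0], [-0.0, 0.0, -1.0]]
force: [-0.0, -0.5, -1.0]
opening: 0.526
```

Call:
servo_tool([
  [1,[0,-0.5,0],0],
  [1,[0,-0.5,0],0],
  [1,[0,-0.5,0],0],
  [1,[0,0,0],0],
  [1,[0,0,0],0],
])

```text
time_s: 11.02
position: [0.5856, 0.0472, 0.0466]
tcp_rot: [[-0.184, 0.983, 0.0], [0.983, 0.184, 0.0], [-0.0, 0.0, -1.0]]
force: [1.1, 0.2, -0.8]
opening: 0.521
```

Call:
servo_tool([
  [1,[0,-0.5,0],0],
  [1,[0,0,0],0],
  [1,[0,0,0],0],
])

```text
time_s: 11.4
position: [0.5851, 0.0472, 0.0465]
tcp_rot: [[-0.184, 0.983, -0.0], [0.983, 0.184, -0.0], [-0.0, -0.0, -1.0]]
force: [-0.0, -0.2, -0.8]
opening: 0.527
```

Call:
servo_tool([
  [1,[0,-0.5,0],0],
  [1,[0,0,0],0],
  [1,[0,0,0],0],
])

```text
time_s: 11.78
position: [0.5848, 0.0471, 0.0466]
tcp_rot: [[-0.184, 0.983, 0.0], [0.983, 0.184, 0.0], [-0.0, 0.0, -1.0]]
force: [-0.5, 0.3, -2.2]
opening: 0.529
```

Call:
servo_tool([
  [1,[0,-0.6,0],0],
  [1,[0,0,0],0],
  [1,[0,0,0],0],
])

```text
time_s: 12.15
position: [0.5848, 0.047, 0.0467]
tcp_rot: [[-0.184, 0.983, 0.002], [0.983, 0.184, 0.0], [-0.0, 0.002, -1.0]]
force: [3.2, 1.7, -2.2]
opening: 0.525
```

Call:
servo_tool([
  [1,[0,-0.6,0],0],
  [1,[0,0,0],0],
  [1,[0,0,0],0],
])

```text
time_s: 12.52
position: [0.5847, 0.047, 0.0468]
tcp_rot: [[-0.184, 0.983, 0.003], [0.983, 0.184, 0.0], [-0.0, 0.003, -1.0]]
force: [4.5, 1.0, -2.4]
opening: 0.524
```

Call:
servo_tool([
  [1,[0,0.6,0.5],0],
  [1,[0,0,0.5],0],
  [1,[0,0,0],0],
  [1,[0,0,0],0],
])

```text
time_s: 13.02
position: [0.5848, 0.0469, 0.0463]
tcp_rot: [[-0.184, 0.983, 0.002], [0.983, 0.184, -0.0], [-0.001, 0.002, -1.0]]
force: [3.9, 2.4, 5.9]
opening: 0.525
```

Call:
servo_tool([
  [1,[0,0.3,-0.5],0],
  [1,[0,0,0],0],
  [0.2,[0,0,0],0],
  [0.2,[0,0,0],0],
  [0.2,[0,0,0],0],
])

```text
time_s: 13.65
position: [0.582, 0.0471, 0.0451]
tcp_rot: [[-0.184, 0.983, -0.005], [0.983, 0.184, 0.0], [0.001, -0.005, -1.0]]
force: [-0.1, 0.4, 0.4]
opening: 0.762
```

Call:
servo_tool([
  [0.2,[0,0,0],0],
  [0.2,[0,0,-25],0],
  [0.2,[0,0,-40],0],
  [0.2,[-15,5,-40],0],
  [0.2,[-35,0,0],0],
])

```text
time_s: 14.28
position: [0.6007, -0.0008, 0.1547]
tcp_rot: [[-0.187, 0.982, 0.007], [0.982, 0.187, -0.001], [-0.002, 0.007, -1.0]]
force: [0.7, -0.1, 0.9]
opening: 0.794
```

Call:
servo_tool([
  [0.2,[-20,0,0],0],
  [0.2,[0,0,0],0],
  [0.2,[0,0,0],0],
])

```text
time_s: 14.65
position: [0.601, -0.0201, 0.1501]
tcp_rot: [[-0.184, 0.983, -0.003], [0.983, 0.184, 0.001], [0.002, -0.002, -1.0]]
force: [-0.3, -0.3, 0.0]
opening: 0.797
```

```bash
python3 - <<'E'
from h import *
s=bot.read_state();print(s['position'],s['force'],s['time_s'],s['qvel'].round(1))
import pickle;pickle.dump(s,open('pics/w5.pkl','wb'))
im,d=snap('wrist','w5')
cv2.imwrite('pics/w5c.png',cv2.resize(im[90:290,220:420],(600,600),interpolation=cv2.INTER_CUBIC))
E
```

```text
[ 0.60100594 -0.02006951  0.15006336] [-0.27433888 -0.27227822  0.01688412] 14.65 [ 0.8 -0.1 -0.1 -0.1 -0.2 -0.1]
```

View pics/w5.png

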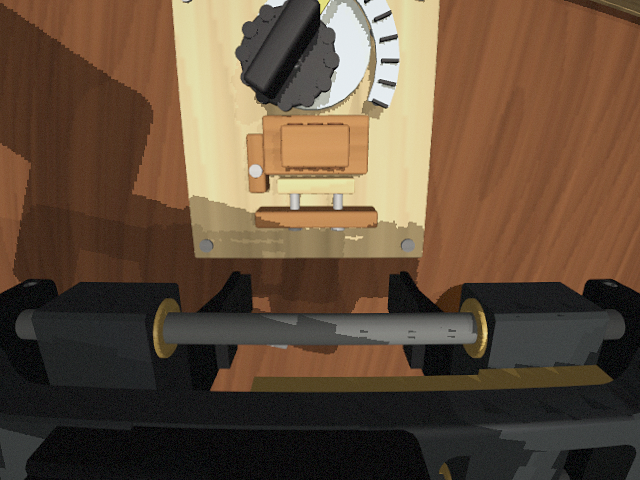

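View pics/w5c.png

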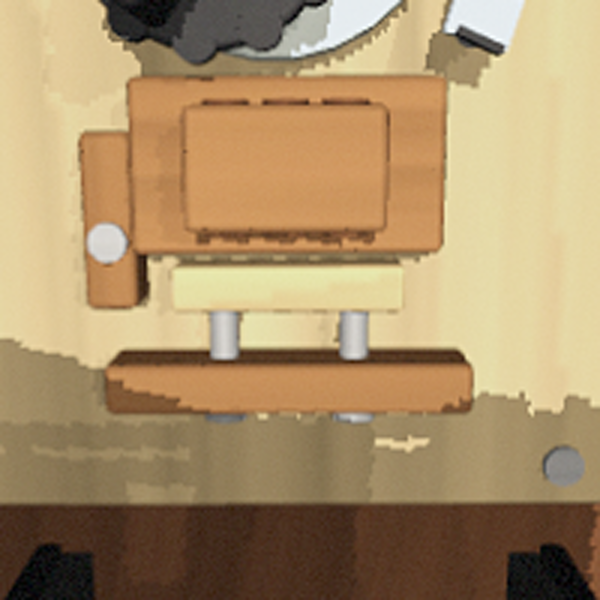

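```bash
python3 - <<'E'
from h import *
import pickle
s=pickle.load(open('pics/w5.pkl','rb')); cp=campose('wrist',s)
q=lambda p,z: pixplane(cp,np.array(p)/3+[220,90],z)[:,:2]
y=np.radians(10.6);X=np.array([np.cos(y),np.sin(y)]);Y=np.array([-X[1],X[0]])
S=q([(128,134),(139,304)],.036);o=S[1]+.006*Y+0
print('stop',S.round(4),((S-o)@X).round(4))
B=q([(129,78),(445,76),(442,249),(133,249)],.042);print('foot',((B-o)@X).round(4),((B-o)@Y).round(4))
T=q([(184,106),(387,103),(386,230),(186,230)],.074);e=(T[1]+T[2]-T[0]-T[3]);print('top ctr',((T.mean(0)-o)@X).round(4),((T.mean(0)-o)@Y).round(4),np.degrees(np.arctan2(e[1],e[0])))
e=(B[1]+B[2]-B[0]-B[3]);print(np.degrees(np.arctan2(e[1],e[0])))
J=q([(173,267),(403,266)],.0355);print('jaw y',((J-o)@Y).round(4))
E
```

```text
stop [[0.5434 0.0471]
 [0.5525 0.0043]] [-0.0011  0.    ]
foot [ 0.0006  0.0787  0.0793 -0.    ] [0.0513 0.0516 0.0091 0.0092]
top ctr 0.0398 0.0303 10.963379838660442
10.731970435478154
jaw y [0.0037 0.004 ]
```

```bash
python3 plan.py .5563 .1005 .15 -23.6 0.55 50 9
```

```text
yaw now 10.64 d [-44.8 120.4  -0.2] dyaw -34.24
[[0.55, [31.6, -5.5, 0.0], 8.6], [0.55, [30.5, -10.1, 0.1], 8.5], [0.55, [28.7, -14.5, 0.0], 8.6], [0.55, [26.1, -18.6, 0.1], 8.5]]
```

Call:
servo_tool([
  [0.55,[31.6,-5.5,0],8.6],
  [0.55,[30.5,-10,0],8.5],
  [0.55,[28.7,-14.5,0],8.6],
  [0.55,[26,-18.6,0],8.5],
  [0.55,[0,0,0],0],
])

```text
time_s: 15.32
position: [0.5554, 0.1023, 0.1506]
tcp_rot: [[0.396, 0.918, -0.002], [0.918, -0.396, 0.0], [-0.001, -0.002, -1.0]]
force: [-0.4, -0.3, -0.2]
opening: 0.463
```

Call:
servo_tool([
  [0.55,[0,0,0],0],
  [0.55,[0,0,0],0],
])

```text
time_s: 15.58
position: [0.5579, 0.0988, 0.151]
tcp_rot: [[0.4, 0.916, 0.0], [0.916, -0.4, -0.0], [-0.0, 0.0, -1.0]]
force: [-0.2, -0.8, -0.6]
opening: 0.45
```

```bash
python3 plan.py .5563 .1005 .075 -23.6 0.55 20 9; python3 - <<'E'
from h import *
import pickle
s=bot.read_state();pickle.dump(s,open('pics/w6.pkl','wb'));print(s['force'],s['moment'],s['opening'])
snap('wrist','w6')
E
```

```text
yaw now -23.59 d [ -1.6   1.7 -76. ] dyaw -0.01
[[0.55, [0.2, -0.5, 19.0], 0.0], [0.55, [0.3, -0.6, 19.0], 0.0], [0.55, [0.2, -0.5, 19.0], 0.0], [0.55, [0.2, -0.6, 19.0], 0.0]]
[-0.20218686 -0.80610088 -0.56854151] [-0.04865573  0.08362402 -0.03048255] 0.4497548690352701
```

View pics/w6.png

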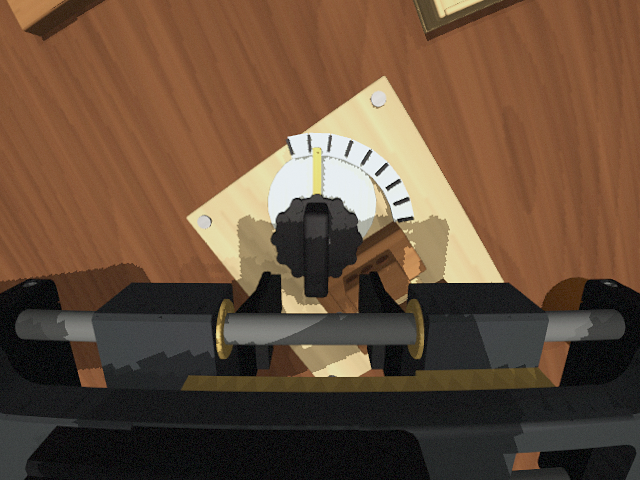

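Call:
servo_tool([
  [0.55,[0.2,-0.4,19],0],
  [0.55,[0.2,-0.5,19],0],
  [0.55,[0.2,-0.5,19],0],
  [0.55,[0.2,-0.5,18],0],
  [0.55,[0,0,0],0],
])

```text
time_s: 16.25
position: [0.5552, 0.1002, 0.0748]
tcp_rot: [[0.401, 0.916, -0.003], [0.916, -0.401, 0.0], [-0.001, -0.003, -1.0]]
force: [-0.2, 0.6, 0.3]
opening: 0.451
```

Call:
servo_tool([
  [0.55,[0,0,0],0],
  [0.55,[0,0,0],0],
])

```text
time_s: 16.5
position: [0.5568, 0.1007, 0.0769]
tcp_rot: [[0.4, 0.916, 0.002], [0.916, -0.4, -0.0], [0.001, 0.002, -1.0]]
force: [0.0, 0.1, 0.4]
opening: 0.448
```

```bash
python3 - <<'E'
from h import *
import pickle
s=bot.read_state();pickle.dump(s,open('pics/w7.pkl','wb'));print(s['position'],s['force'],s['moment'],s['opening'])
snap('wrist','w7')
E
```

```text
[0.55683756 0.10070052 0.07692361] [0.02441023 0.10431364 0.36094203] [-0.09933048  0.07408065  0.05341419] 0.4482277360332095
```

View pics/w7.png

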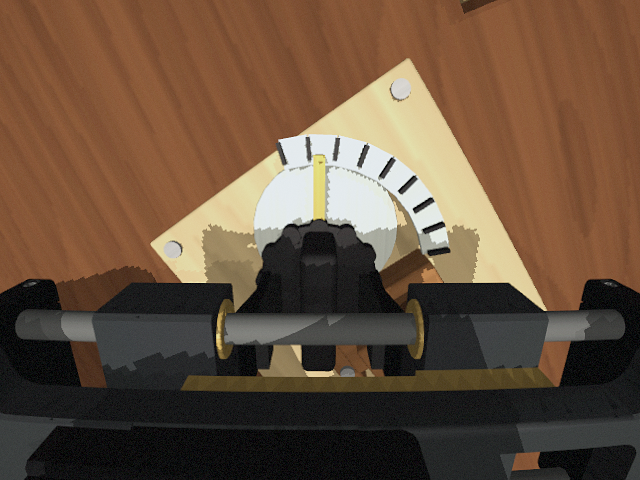

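Call:
servo_tool([
  [1,[0,0,0],0],
  [1,[0,0,0],0],
  [1,[0,0,0],0],
  [1,[0,0,0],0],
  [1,[0,0,0],0],
])

```text
time_s: 17.18
position: [0.5561, 0.1009, 0.0761]
tcp_rot: [[0.4, 0.916, 0.0], [0.916, -0.4, 0.0], [0.0, 0.0, -1.0]]
force: [-0.4, 0.1, 0.6]
opening: 0.183
```

```bash
cat > rd.py <<'E'
from h import *
import sys
def read(fn):
    s=bot.read_state(); im,d=snap('wrist',fn); cp=campose('wrist',s)
    hsv=cv2.cvtColor(im,cv2.COLOR_BGR2HSV)
    m=cv2.inRange(hsv,(22,120,110),(34,255,255)); m[:100]=0;m[250:]=0;m[:,:200]=0;m[:,440:]=0
    n,l,st,c=cv2.connectedComponentsWithStats(m); 
    out=None
    if n>1:
        k=1+np.argmax(st[1:,4]); ys,xs=np.where(l==k)
        # axis of the brass strip
        P=pixplane(cp,np.c_[xs,ys].astype(float),.058)[:,:2]; c0=P.mean(0); u,_,v=np.linalg.svd(P-c0,full_matrices=False)
        e=v[0]*np.sign(v[0]@(c0-[.5563,.1005])); a1=np.degrees(np.arctan2(e[1],e[0])); w=c0-[.5563,.1005]; a2=np.degrees(np.arctan2(w[1],w[0]))
        out=(round(a1-10.6,2),round(a2-10.6,2),int(st[k,4]))
    R=s['tcp_rot'];ty=np.degrees(np.arctan2(R[1,0],R[0,0]))-10.6
    print('t',s['time_s'],'ptr strip/centroid',out,'tool x yaw rel base',round(ty,2),'M',np.round(s['moment'],3),'F',np.round(s['force'],2),'pos',np.round(s['position'],4),'op',round(s['opening'],3))
if __name__=='__main__': read(sys.argv[1])
E
python3 rd.py r0
```

```text
t 17.175 ptr strip/centroid (np.float64(57.83), np.float64(55.53), 180) tool x yaw rel base 55.79 M [-0.113  0.107 -0.08 ] F [-0.39  0.14  0.56] pos [0.5561 0.1009 0.0761] op 0.183
```

Call:
servo_tool([
  [1,[0,0,0],3],
  [1,[0,0,0],3],
  [1,[0,0,0],3],
  [1,[0,0,0],3],
  [1,[0,0,0],3],
])

```text
time_s: 17.85
position: [0.5561, 0.1009, 0.0761]
tcp_rot: [[0.624, 0.781, 0.0], [0.781, -0.624, -0.0], [-0.0, 0.0, -1.0]]
force: [0.7, 1.1, 1.0]
opening: 0.179
```

```bash
python3 rd.py r1
```

```text
t 17.85 ptr strip/centroid (np.float64(45.35), np.float64(41.56), 187) tool x yaw rel base 40.78 M [-0.048  0.096  0.155] F [0.68 1.09 0.95] pos [0.5561 0.1009 0.0761] op 0.179
```

Call:
servo_tool([
  [1,[0,0,0],0],
  [1,[0,0,0],0],
])

```text
time_s: 18.15
position: [0.5561, 0.1009, 0.0761]
tcp_rot: [[0.623, 0.782, 0.0], [0.782, -0.623, 0.0], [0.0, -0.0, -1.0]]
force: [0.1, -0.4, 1.3]
opening: 0.184
```

```bash
python3 rd.py r2
```

```text
t 18.15 ptr strip/centroid (np.float64(39.91), np.float64(40.45), 177) tool x yaw rel base 40.83 M [-0.142  0.191 -0.044] F [ 0.09 -0.39  1.29] pos [0.5561 0.1009 0.0761] op 0.184
```

Call:
servo_tool([
  [1,[0,0,0],2],
  [1,[0,0,0],2],
  [1,[0,0,0],2],
])

```text
time_s: 18.58
position: [0.5561, 0.1009, 0.0761]
tcp_rot: [[0.703, 0.711, 0.0], [0.711, -0.703, -0.0], [0.0, 0.0, -1.0]]
force: [-1.1, 0.8, 2.5]
opening: 0.18
```

```bash
cat > m.py <<'E'
from rig import bot
import numpy as np
s=bot.read_state();R=s['tcp_rot']
print(round(np.degrees(np.arctan2(R[1,0],R[0,0]))-10.6,2),'Mz',round(s['moment'][2],3),'tau6',round(s['tau'][5],3),'tau1',round(s['tau'][0],2),'F',np.round(s['force'],1),'q6v',round(s['qvel'][5],1),s['time_s'])
E
python3 m.py
```

```text
34.69 Mz 0.196 tau6 -0.003 tau1 -0.47 F [-1.1  0.8  2.5] q6v 15.9 18.575
```

Call:
servo_tool([
  [1,[0,0,0],1],
])

```text
time_s: 18.7
position: [0.5561, 0.1009, 0.0761]
tcp_rot: [[0.715, 0.699, 0.0], [0.699, -0.715, -0.0], [0.0, 0.0, -1.0]]
force: [-0.1, 0.4, 3.4]
opening: 0.18
```

```bash
python3 m.py
```

```text
33.74 Mz 0.165 tau6 0.119 tau1 -0.51 F [-0.1  0.4  3.4] q6v 7.6 18.7
```

Call:
servo_tool([
  [1,[0,0,0],1],
])

```text
time_s: 18.82
position: [0.5561, 0.1009, 0.0761]
tcp_rot: [[0.727, 0.686, 0.0], [0.686, -0.727, 0.0], [0.0, 0.0, -1.0]]
force: [0.1, 0.7, 4.1]
opening: 0.185
```

```bash
python3 m.py
```

```text
32.75 Mz 0.202 tau6 0.089 tau1 -0.56 F [0.1 0.7 4.1] q6v 8.0 18.825
```

Call:
servo_tool([
  [1,[0,0,0],1],
])

```text
time_s: 18.95
position: [0.5561, 0.101, 0.0761]
tcp_rot: [[0.739, 0.674, 0.0], [0.674, -0.739, 0.0], [0.0, 0.0, -1.0]]
force: [-0.3, 0.9, 2.6]
opening: 0.183
```

```bash
python3 m.py
```

```text
31.75 Mz 0.151 tau6 0.089 tau1 -0.6 F [-0.3  0.9  2.6] q6v 8.0 18.95
```

Call:
servo_tool([
  [1,[0,0,0],1],
])

```text
time_s: 19.08
position: [0.5561, 0.1009, 0.0762]
tcp_rot: [[0.751, 0.661, 0.0], [0.661, -0.751, 0.0], [0.0, 0.0, -1.0]]
force: [-0.6, 0.5, 3.8]
opening: 0.183
```

```bash
python3 m.py
```

```text
30.75 Mz 0.187 tau6 0.089 tau1 -0.65 F [-0.6  0.5  3.8] q6v 8.0 19.075
```

Call:
servo_tool([
  [1,[0,0,0],1],
])

```text
time_s: 19.2
position: [0.556, 0.1009, 0.0761]
tcp_rot: [[0.762, 0.647, 0.0], [0.647, -0.762, 0.0], [0.0, -0.0, -1.0]]
force: [-0.3, 2.0, 2.7]
opening: 0.179
```

```bash
python3 m.py
```

```text
29.75 Mz 0.152 tau6 0.089 tau1 -0.69 F [-0.3  2.   2.7] q6v 7.8 19.2
```

Call:
servo_tool([
  [1,[0,0,0],1],
])

```text
time_s: 19.32
position: [0.5561, 0.1009, 0.0761]
tcp_rot: [[0.773, 0.634, 0.0], [0.634, -0.773, 0.0], [0.0, 0.0, -1.0]]
force: [-0.7, -0.4, 3.6]
opening: 0.177
```

```bash
python3 m.py
```

```text
28.74 Mz 0.153 tau6 0.09 tau1 -0.73 F [-0.7 -0.4  3.6] q6v 7.9 19.325
```

Call:
servo_tool([
  [1,[0,0,0],1],
])

```text
time_s: 19.45
position: [0.556, 0.101, 0.0761]
tcp_rot: [[0.784, 0.62, 0.0], [0.62, -0.784, 0.0], [0.0, -0.0, -1.0]]
force: [-0.7, 0.6, 5.1]
opening: 0.18
```

```bash
python3 m.py
```

```text
27.74 Mz 0.166 tau6 0.09 tau1 -0.78 F [-0.7  0.6  5.1] q6v 7.9 19.45
```

Call:
servo_tool([
  [1,[0,0,0],1],
])

```text
time_s: 19.58
position: [0.556, 0.1009, 0.0761]
tcp_rot: [[0.795, 0.607, 0.0], [0.607, -0.795, 0.0], [0.0, -0.0, -1.0]]
force: [-0.5, 0.6, 4.5]
opening: 0.183
```

```bash
python3 m.py
```

```text
26.74 Mz 0.276 tau6 0.134 tau1 -0.91 F [-0.5  0.6  4.5] q6v 7.8 19.575
```

Call:
servo_tool([
  [1,[0,0,0],1],
])

```text
time_s: 19.7
position: [0.5561, 0.1009, 0.0761]
tcp_rot: [[0.805, 0.593, 0.0], [0.593, -0.805, -0.0], [0.0, 0.0, -1.0]]
force: [-1.3, 1.1, 5.2]
opening: 0.183
```

```bash
python3 m.py
```

```text
25.78 Mz 0.358 tau6 0.278 tau1 -1.17 F [-1.3  1.1  5.2] q6v 8.0 19.7
```

Call:
servo_tool([
  [1,[0,0,0],1],
])

```text
time_s: 19.82
position: [0.556, 0.1009, 0.0761]
tcp_rot: [[0.815, 0.579, 0.0], [0.579, -0.815, -0.0], [-0.0, 0.0, -1.0]]
force: [-1.6, 1.4, 4.9]
opening: 0.181
```

```bash
python3 m.py
```

```text
24.78 Mz 0.405 tau6 0.308 tau1 -1.21 F [-1.6  1.4  4.9] q6v 8.0 19.825
```

Call:
servo_tool([
  [1,[0,0,0],1],
])

```text
time_s: 19.95
position: [0.5561, 0.1009, 0.0761]
tcp_rot: [[0.825, 0.565, 0.0], [0.565, -0.825, -0.0], [0.0, 0.0, -1.0]]
force: [-1.0, 1.5, 5.7]
opening: 0.18
```

```bash
python3 m.py
```

```text
23.79 Mz 0.424 tau6 0.346 tau1 -1.27 F [-1.   1.5  5.7] q6v 7.8 19.95
```

```bash
python3 rd.py r3; python3 -c "
import cv2;a=cv2.imread('pics/r3.png');cv2.imwrite('pics/r3c.png',cv2.resize(a[100:280,220:460],(800,600),interpolation=cv2.INTER_CUBIC))"
```

```text
t 19.95 ptr strip/centroid (np.float64(28.42), np.float64(24.12), 133) tool x yaw rel base 23.79 M [0.182 0.214 0.424] F [-1.05  1.53  5.66] pos [0.5561 0.1009 0.0761] op 0.18
```

View pics/r3c.png

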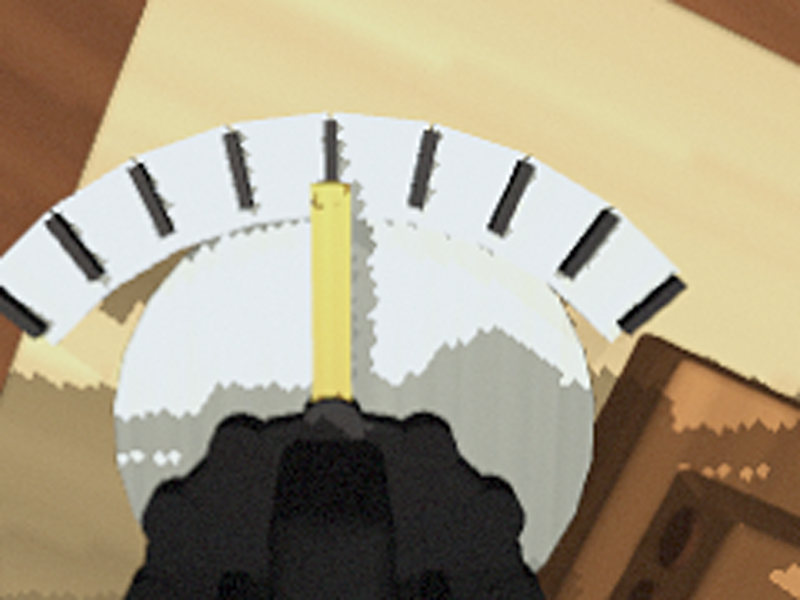

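Call:
servo_tool([
  [1,[0,0,0],1.2],
  [1,[0,0,0],1.2],
  [1,[0,0,0],1.2],
  [1,[0,0,0],1.2],
])

```text
time_s: 20.5
position: [0.556, 0.101, 0.0761]
tcp_rot: [[0.869, 0.494, 0.0], [0.494, -0.869, -0.0], [-0.0, 0.0, -1.0]]
force: [-1.2, 0.8, 5.1]
opening: 0.182
```

```bash
python3 m.py
```

```text
19.04 Mz 0.569 tau6 0.5 tau1 -1.53 F [-1.2  0.8  5.1] q6v 9.5 20.5
```

Call:
servo_tool([
  [1,[0,0,0],1.2],
  [1,[0,0,0],1.2],
  [1,[0,0,0],1.1],
  [1,[0,0,0],1.1],
])

```text
time_s: 21.0
position: [0.556, 0.1009, 0.0761]
tcp_rot: [[0.906, 0.424, -0.0], [0.424, -0.906, -0.001], [-0.0, 0.0, -1.0]]
force: [-2.2, 0.6, 6.0]
opening: 0.183
```

```bash
python3 m.py; python3 rd.py r4;  python3 -c "
import cv2;a=cv2.imread('pics/r4.png');cv2.imwrite('pics/r4c.png',cv2.resize(a[100:280,220:460],(800,600),interpolation=cv2.INTER_CUBIC))"
```

```text
14.49 Mz 0.76 tau6 0.661 tau1 -1.73 F [-2.2  0.6  6. ] q6v 8.7 21.0
t 21.0 ptr strip/centroid (np.float64(19.89), np.float64(16.91), 83) tool x yaw rel base 14.49 M [-0.026  0.486  0.76 ] F [-2.24  0.63  5.97] pos [0.556  0.1009 0.0761] op 0.183
```

View pics/r4c.png

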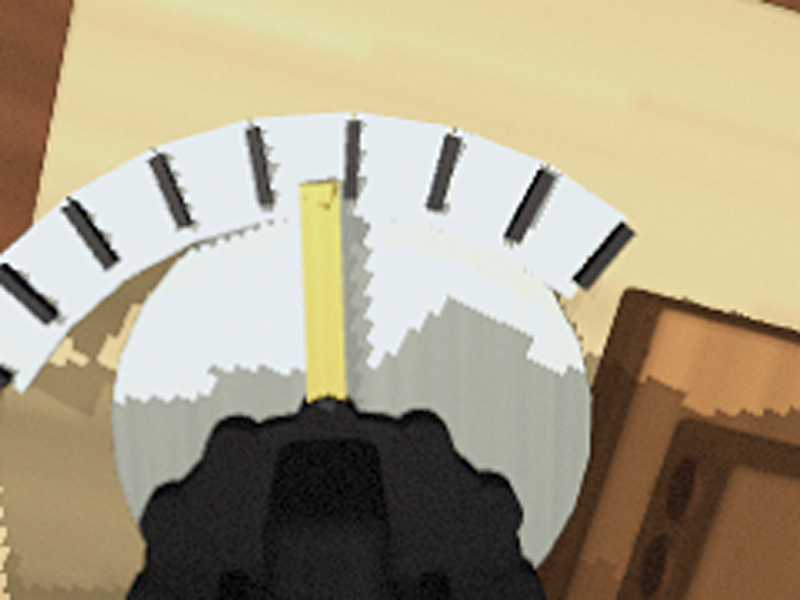

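Call:
servo_tool([
  [1,[0,0,0],1],
  [1,[0,0,0],1],
])

```text
time_s: 21.3
position: [0.5559, 0.1009, 0.0761]
tcp_rot: [[0.92, 0.393, -0.0], [0.393, -0.92, -0.001], [-0.001, 0.001, -1.0]]
force: [-0.6, 1.7, 6.6]
opening: 0.181
```

```bash
python3 m.py; python3 rd.py r5;  python3 -c "
import cv2;a=cv2.imread('pics/r5.png');cv2.imwrite('pics/r5c.png',cv2.resize(a[100:280,220:460],(800,600),interpolation=cv2.INTER_CUBIC))"
```

```text
12.51 Mz 0.772 tau6 0.697 tau1 -1.68 F [-0.6  1.7  6.6] q6v 7.9 21.3
t 21.3 ptr strip/centroid (np.float64(27.03), np.float64(15.99), 98) tool x yaw rel base 12.51 M [0.102 0.347 0.772] F [-0.6   1.67  6.61] pos [0.5559 0.1009 0.0761] op 0.181
```

View pics/r5c.png

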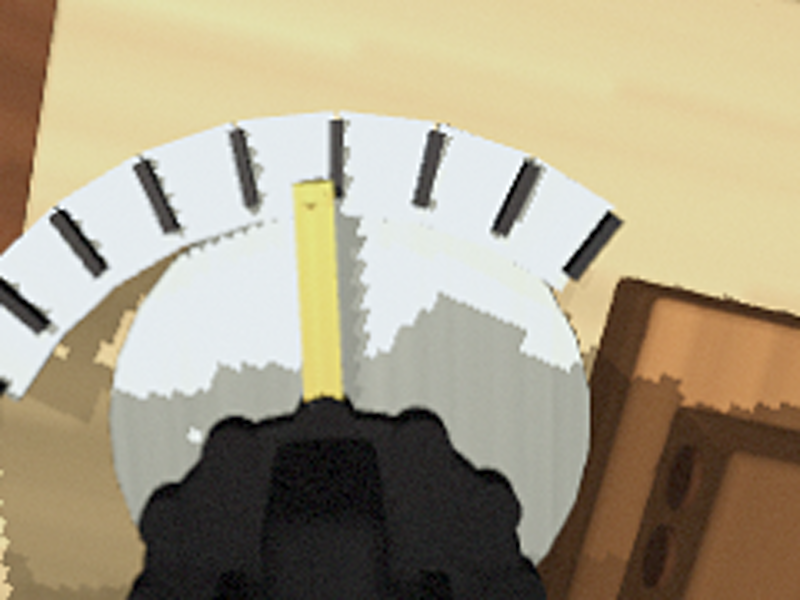

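Call:
servo_tool([
  [1,[0,0,0],1],
  [1,[0,0,0],0],
  [1,[0,0,0],0],
])

```text
time_s: 21.72
position: [0.5558, 0.1008, 0.0761]
tcp_rot: [[0.926, 0.377, -0.0], [0.377, -0.926, -0.001], [-0.001, 0.001, -1.0]]
force: [-1.8, 2.0, 5.2]
opening: 0.186
```

```bash
python3 m.py; python3 rd.py r6;  python3 -c "
import cv2;a=cv2.imread('pics/r6.png');cv2.imwrite('pics/r6c.png',cv2.resize(a[100:280,220:460],(800,600),interpolation=cv2.INTER_CUBIC))"
```

```text
11.54 Mz 0.799 tau6 0.761 tau1 -1.58 F [-1.8  2.   5.2] q6v 0.1 21.725
t 21.725 ptr strip/centroid (np.float64(37.25), np.float64(16.35), 63) tool x yaw rel base 11.54 M [0.065 0.298 0.799] F [-1.82  2.04  5.21] pos [0.5558 0.1008 0.0761] op 0.186
```

View pics/r6c.png

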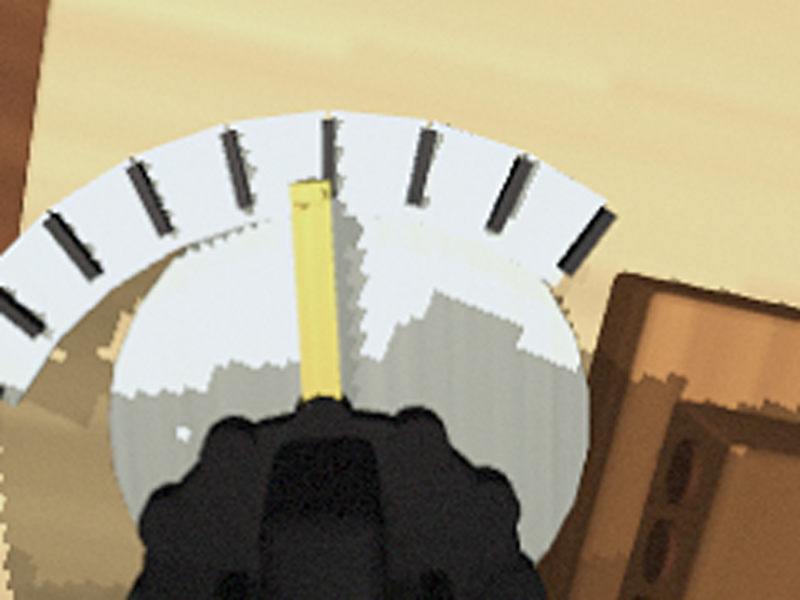

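Call:
servo_tool([
  [0.5,[0,0,0],0],
  [0.5,[0,0,0],0],
  [0.5,[0,0,0],0],
  [0.5,[0,0,0],0],
])

```text
time_s: 22.28
position: [0.556, 0.1008, 0.0758]
tcp_rot: [[0.927, 0.374, -0.0], [0.374, -0.927, 0.0], [-0.0, -0.0, -1.0]]
force: [-0.3, 0.3, 0.4]
opening: 0.482
```

```bash
python3 m.py; python3 rd.py r7;  python3 -c "
import cv2;a=cv2.imread('pics/r7.png');cv2.imwrite('pics/r7c.png',cv2.resize(a[100:280,220:460],(800,600),interpolation=cv2.INTER_CUBIC))"
```

```text
11.38 Mz 0.006 tau6 0.002 tau1 -0.0 F [-0.3  0.3  0.4] q6v -0.1 22.275
t 22.275 ptr strip/centroid (np.float64(30.48), np.float64(15.79), 84) tool x yaw rel base 11.38 M [-0.099  0.174  0.006] F [-0.34  0.27  0.37] pos [0.556  0.1008 0.0758] op 0.482
```

View pics/r7c.png

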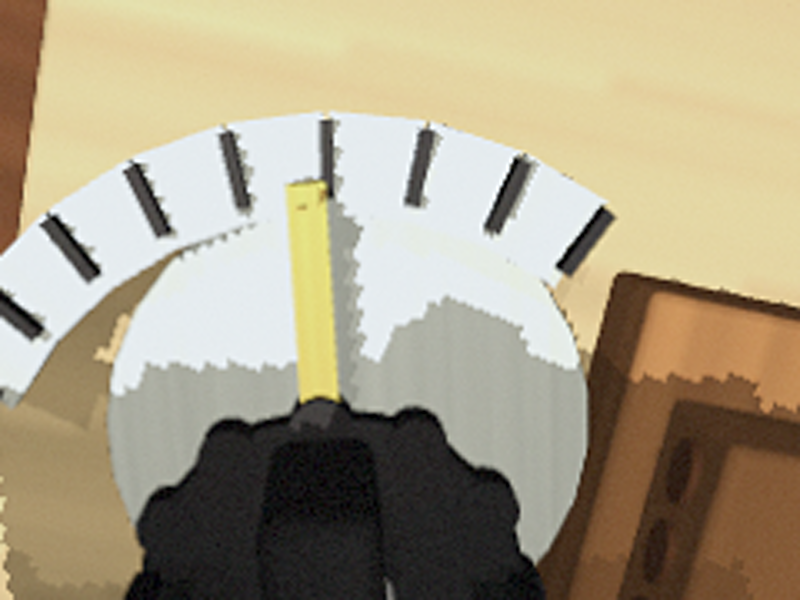

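Call:
servo_tool([
  [0.5,[0,0,-15],0],
  [0.5,[0,0,-35],0],
  [0.5,[0,0,-30],0],
  [0.3,[0,0,0],0],
])

```text
time_s: 22.82
position: [0.5583, 0.1009, 0.1595]
tcp_rot: [[0.927, 0.375, 0.007], [0.375, -0.927, -0.0], [0.007, 0.003, -1.0]]
force: [-0.7, -0.0, -0.3]
opening: 0.55
```

```bash
python3 plan.py .601 -.02 .15 10.6 0.3 50 9.9
```

```text
yaw now -67.99 d [  42.7 -120.9   -9.5] dyaw 78.59
[[0.3, [-0.7, 16.0, 1.2], -9.8], [0.3, [-3.4, 15.7, 1.2], -9.8], [0.3, [-6.1, 14.8, 1.2], -9.9], [0.3, [-8.5, 13.6, 1.1], -9.8], [0.3, [-10.7, 12.0, 1.2], -9.8]]
[[0.3, [-12.6, 9.9, 1.2], -9.8], [0.3, [-14.1, 7.7, 1.2], -9.9], [0.3, [-15.1, 5.1, 1.2], -9.8]]
```

Call:
servo_tool([
  [0.3,[-1,16,1],-9.8],
  [0.3,[-3,16,1],-9.8],
  [0.3,[-6,15,1],-9.8],
  [0.3,[-8.5,13.5,1],-9.8],
  [0.3,[-11,12,1],-9.8],
])

```text
time_s: 23.45
position: [0.5824, 0.0245, 0.1503]
tcp_rot: [[0.32, 0.947, -0.002], [0.947, -0.32, 0.0], [-0.0, -0.002, -1.0]]
force: [-0.9, 0.2, 0.5]
opening: 0.697
```

Call:
servo_tool([
  [0.3,[-12.5,10,1],-9.8],
  [0.3,[-14,7.5,1],-9.8],
  [0.3,[-15,5,1],-9.8],
  [0.3,[0,0,0],0],
  [0.3,[0,0,0],0],
])

```text
time_s: 24.08
position: [0.5979, -0.0197, 0.1476]
tcp_rot: [[-0.178, 0.984, -0.001], [0.984, 0.178, 0.001], [0.001, -0.001, -1.0]]
force: [-0.4, 0.3, -0.2]
opening: 0.702
```

```bash
python3 - <<'E'
from h import *
s=bot.read_state();print(s['position'],s['force'],s['time_s'],s['qvel'].round(1))
import pickle;pickle.dump(s,open('pics/w8.pkl','wb'))
im,d=snap('wrist','w8')
cv2.imwrite('pics/w8c.png',cv2.resize(im[90:290,220:420],(600,600),interpolation=cv2.INTER_CUBIC))
E
```

```text
[ 0.59792069 -0.01967161  0.14759678] [-0.40100778  0.32605161 -0.23474775] 24.075 [ 0.5 -0.4  0.1 -0.1 -0.  -0.7]
```

View pics/w8c.png

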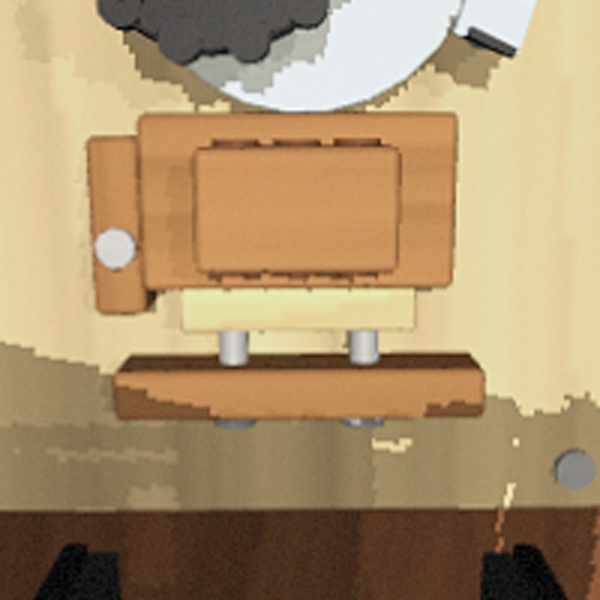

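```bash
python3 - <<'E'
from h import *
import pickle
y=np.radians(10.6);X=np.array([np.cos(y),np.sin(y)]);Y=np.array([-X[1],X[0]])
for f,St,J,R,T in(('w5',[(128,134),(139,304)],[(173,308),(403,308)],[(110,366),(470,365)],[(184,106),(387,103),(386,230),(186,230)]),('w8',[(137,139),(147,309)],[(183,329),(414,329)],[(118,369),(482,369)],[(195,148),(398,148),(398,270),(198,270)])):
    s=pickle.load(open(f'pics/{f}.pkl','rb')); cp=campose('wrist',s)
    q=lambda p,z: pixplane(cp,np.array(p)/3+[220,90],z)[:,:2]
    S=q(St,.036);o=S[1]+.006*Y
    t=q(T,.074);e=t[1]+t[2]-t[0]-t[3]
    print(f,'jawback-rail',((q(J,.0355)-q(R,.038))@Y).round(4),'block',((t.mean(0)-o)@X).round(4),((t.mean(0)-o)@Y).round(4),np.degrees(np.arctan2(e[1],e[0])).round(2))
E
```

```text
w5 jawback-rail [0.0152 0.015 ] block 0.0398 0.0303 10.96
w8 jawback-rail [0.0102 0.0104] block 0.04 0.022 10.24
```

```bash
python3 -c "
from rig import bot
print(bot.read_state()['force'],bot.hand_in())"
```

```text
the job is handed in; nothing more can be done
[-0.7993576   0.03330349 -0.04382771] None
```

The brown pedestal piece is clamped and the job is handed in at about 24 s. I set it on its foot between jaw and cam, pushed it against the end stop until the stop pushed back with 4 to 5 N, and let go. I then turned the handwheel clockwise to the nip and on by almost one division, and let go.

**Placing:** before turning, the wrist camera put the piece's centre about 39.8 mm from the stop face and the piece square within 0.4°. After clamping it measured 40.0 mm, still square within 0.4°. The y value in the stop frame was 22 mm.

**Nip:** I took it from the wrist torque, which jumped as the pointer passed about 26.5° left of the scale middle, with about 0.5° of doubt.

**Final angle:** after I let go, the pointer read about 15° against the ridges. That is roughly 11.5° past the nip, well short of two divisions.

**Clamping force:** I did not read the cam force directly. In the pictures the jaw has moved back about 4.2 to 4.8 mm, which its spring rate turns into about 12 to 13.5 N.

**Where the checks disagreed:**
- **Slip in the grip:** near the end the bar slipped a few degrees between the fingers, so the tool angle read 11.5° while the pointer stood at 15°. I went by the pointer.
- **Pointer readings:** my colour-based pointer reading gave 15.8°, about a degree off my reading against the ridges.

I did not take a last picture of the bystanders. The arm stayed well clear of them, and no unexpected force showed in any reading.

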